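# Serve the prize egg with tongs

### The arm

A 7-joint arm with a two-finger parallel gripper is mounted at the origin on the work surface. World frame = base frame: x ahead of the robot, y to its left, z up, the work surface at z = 0. Lengths are in mm, angles in rad, forces in N, time in s.
With the tool pointing down it reaches from about 400 to 875 mm from the base axis. Payload 4.4 kg.
Tool frame: the origin (TCP) lies at the very end of the fingers, on their centre line; the grasp point (between the pads) lies 19 mm behind it; y points along the fingers, x is the direction in which the jaws open and shut, and the axes are right-handed (so a half turn about y gives the same grasp; the last joint's range is limited). The gripper opens to 85 mm and grips with 20 to 120 N. Pads are 22 mm wide; open, the fingers measure 114 mm over their backs; the gripper's body (76 mm by 85 mm) begins 54 mm behind the grasp point. The pads swing forward as they close: fully open they stand 13 mm farther back than shut.
Start: joints at [1.184, 0.628, 0.038, 1.517, -0.027, 0.996, -0.02], TCP at [204.99, -616.844, 231.313] pointing down, gripper open.
Joint ranges: [-3.06, 3.06], [-0.37, 2.12], [-1.25, 1.32], [0.18, 2.47], [-1.1, 4.24], [0.23, 1.98], [-2.94, 2.94]. Speed limits (rad/s): [2.57, 2.57, 3.14, 3.14, 3.14, 3.14, 3.14].

### API

Orientations are given as [roll, pitch, yaw] about the fixed x, y, z axes, in that order (R = Rz(yaw) Ry(pitch) Rx(roll)).
In Python, from cell import readout, eyes, finish_job gives the robot as it stands. The module is installed in compiled form; this text tells all that it offers.
- The arm moves only by the tool apply_moves, never from a script. Its argument "commands" is a list that holds one entry, the list of rows, each a list of 6 numbers: the shift along the tool's x, y, z in units of 0.04 m (1.0 is 0.04 m), then the turn, a rotation vector about the tool's x, y, z in units of 5 degrees (1.0 is 5 degrees). A call has 1 to 8 rows; each row shifts and turns the pose as measured when the row begins, along the tool's axes as they then stand; what a row does not reach is not made up. A row lasts 1/12 s, in which the tool goes at most 41.7 mm and 7.16 degrees, less where a joint would pass 70% of its speed; a pose out of reach is approached as far as the arm can. A call with a number of a shift or a turn outside -1 to 1 is refused whole. A call with a gripper value outside its range is refused whole. "claw" is the finger opening in mm, from 0 to 85.4, set as the call begins (left out, the last holds). The fingers move at their own pace and stop on an object; the grip force is fixed at half the most. Time passes only in rows, so rows that do not move let the fingers close. It gives the time, the measured TCP pose, the force and the opening at its end, in the units of the state.
- readout.read_state(): the state, without advancing time (a new reading comes with each control period).
- eyes.get_image(name): name is "side" or "top" or "wrist"; returns a dict with "image" (400x640x3 uint8, red, green, blue), "mtx" (3x3 intrinsics, pixels), "rvec" (rotation vector, rad) and "tvec" (3), from world to camera coordinates, as OpenCV has them. Camera axes: x right, y down, z forward; pixel columns grow to the right and rows downward; lengths in mm; the calibration is good to about 2 mm. A picture is of the moment at which its call begins. There is no depth.
- finish_job(): hands the job in, once; it reports no verdict.
The state is a dict: "clock": time; "qpos": joint angles; "qd": joint speeds; "tau": joint torques, N m; "eef_pos": TCP position; "tool_rot": TCP orientation; "force": force on the tool from outside, world axes, zero at the start; "torque": the same for the moment, N m; "width": finger opening in mm.
Only numpy, scipy, OpenCV 4.12 (cv2) and the standard library are available. Lean on these libraries where they do the work, as an engineer would, in place of code of your own. Each camera call takes 0.05 s, during which the arm holds its last target. There are 200 camera calls.

### The job

A customer has won the prize egg: with the steel tongs, take the egg (not the ball or the flat-topped capsule) out of the display stand. Pick up the tongs by their arms, close both jaws gently on the thin-shelled egg, lift it, and finish still holding it steady in the tongs, at least 10 cm above the counter, for the customer to see. Keep your fingers off the egg, and leave the other two prizes and everything else on the counter where they are.

Things in the scene. Friction and masses are not known exactly. Their poses are not given: they have to be found in the camera images.
- tongs: Spring tongs of steel, 240 mm long, 155 g, lying on the edges of their two flat arms (24 mm high, 4 mm thick). Origin: where to grip them (near the centre of mass), on the midline, level with the lower edges. x points to the jaws, y to the left arm, z up. Open, the arms are 51 mm wide over their outsides here, each splayed 0.07 rad. The frame is the left arm's: see tongs_arm.
- pivot (a point): Pivot of the tongs at their rear end, 110 mm behind the origin of tongs. Squeezed at that origin, each mm less in width there closes the jaws by 1.8 mm; on the egg the arms are parallel and 36 mm wide over their outsides.
- tongs_arm (a joint): Angle by which the tongs are closed: 0 rad open, 0.14 arms parallel and jaws 39 mm apart, 0.26 stop. The frame of tongs goes with the left arm, so the true midline is that frame's x axis turned about the pivot by plus half this angle. A spring opens the tongs: squeezing at the origin takes 4 N at 0, 6 N at 0.05, 9 N at 0.14. A 20 to 40 N grip there presses the egg with some 6 to 17 N.
- left_tip: Left jaw, a black silicone pad 40 x 6 x 24 mm on the left arm. Origin: on the midline of the open tongs, 90 mm ahead of tongs, at mid-length of the pads, level with their lower edge; axes as tongs. Open, the jaws are 66 mm apart inside and 83 mm wide outside.
- right_tip: Right jaw, the same on the right arm, turning with it. Its origin coincides with that of left_tip when the tongs are open and swings about the pivot (200 mm behind it) with the right arm; the point midway between both origins is always midway between the jaws.
- stand: Fixed black display block, 62 mm deep (its x), 240 mm wide (its y), 40 mm high, on the counter. Origin at the centre of its underside. Three square seats 26 mm wide in its top at y = -85, 0 and 85 mm hold the egg, the ball and the capsule, in any order.
- egg: Thin-shelled white plastic egg, 30 g, 51 mm high, 38 mm thick at its widest, 19 mm above its foot; the blunt end down and 5 mm deep in a seat, the narrower end up. Origin at the foot. More than 30 N between egg and tongs cracks it: use the lightest grip.
- egg_middle (a point): Centre of the egg at its widest place (38 mm thick all round), 54 mm above the counter at the start.
- ball_center (a point): White plastic ball, 36 mm, in another seat; leave it. This point is its centre, 53 mm above the counter.
- capsule: White plastic capsule, an upright cylinder with flat top, 36 mm thick, 47 mm high, in another seat; leave it. Origin at the foot.
- dice_tube: Closed card tube with a black lid, 67 mm wide, 80 mm high, on the counter ahead of the robot, between stand and tongs; leave it. Origin under its centre.
- deck_box: Flat card box 68 x 95 x 30 mm lying farther out in the middle; leave it. Origin under its centre.
There are look-alikes about, which are no part of the job. Leave any yellow look-alike of the tongs alone.

How it is judged (in metres and radians):
On the way, in this order (a step that is already met when the one before it is completed fails the run):
1. the tongs are lifted off the counter in the gripper (height (world z) of tongs above 0.02 m and contact force between the fingers and tongs above 1 N), for 0.2 s.
2. both jaws of the tongs press on the egg (contact force between each of left_tip, right_tip and egg above 0.5 N), for 0.2 s.
At the end, for the whole second after the job is handed in: The gripper holds the tongs and both jaws press on the egg, whose middle is more than 100 mm above the counter (tongs above 60 mm), clear of the stand, untouched by the robot and still (under 50 mm/s); ball and capsule are in their seats (moved less than 20 mm) (height (world z) of egg_middle above 0.1 m and height (world z) of tongs above 0.06 m and horizontal distance between egg_middle and tongs below 0.13 m and contact force between each of left_tip, right_tip and egg above 0.3 N and contact force between the fingers and tongs above 1 N and contact force between egg and stand below 0.05 N and contact force between each of the arm, the fingers and egg below 0.1 N and linear speed of egg below 0.05 m/s and distance of each of capsule, ball_center from where it was at the start of the episode below 0.02 m); the arm keeps its last pose, push and grip.
It fails at once if the egg is squeezed in the tongs with more than 30 N (contact force between any of left_tip, right_tip and egg above 30 N).
It fails at once if the robot touches the egg itself (contact force between any of the arm, the fingers and egg above 0.5 N).
It fails at once if ball or capsule is knocked out of its seat (distance of any of ball_center, capsule from where it was at the start of the episode above 0.02 m).
It fails at once if something else on the counter is shifted (distance of any of dice_tube, deck_box from where it was at the start of the episode above 0.03 m).
It also fails if it takes over 42 s, if anything falls off the work surface, if the arm or the gripper's body presses on something with over 40 N, if the wrist force passes 120 N, or if a joint passes its speed limit or range.

## Working session

There is one attempt and no reset: what is moved stays moved. The work goes in short steps, Python scripts to look and compute and a tool call to move; the robot and the scene stay as the last step left them, time stands still between calls to the robot, and variables do not carry over. Pictures are saved under pics/ and viewed, about 8 in all and at most 12, crops included, and the job is handed in when it is done.

Besides the shell and the picture viewer there is one more tool, called by a JSON object that holds its "method" and its "body". apply_moves: Moves the arm, as the interface text tells. Shifts and turns lie within -1 to 1; 1 stands for 0.04 m of shift or 5 degrees of turn. Its arguments: {"type":"object","properties":{"commands":{"type":"array"},"claw":{"type":"number"}},"required":["commands"]}

```bash
mkdir -p pics; cat > h.py <<'E'
import numpy as np, cv2
from cell import readout, eyes
from scipy.spatial.transform import Rotation as R
def ray(im,uv):
    r=cv2.Rodrigues(np.array(im["rvec"],float))[0]; t=np.array(im["tvec"],float).ravel()
    d=r.T@np.linalg.inv(np.array(im["mtx"]))@np.array([uv[0],uv[1],1.]); return -r.T@t,d/np.linalg.norm(d)
def onz(im,uv,z):
    c,d=ray(im,uv); return c+d*(z-c[2])/d[2]
def tri(a,ua,b,ub):
    c,d=ray(a,ua);e,f=ray(b,ub); s=np.linalg.lstsq(np.c_[d,-f],e-c,rcond=None)[0]
    p,q=c+d*s[0],e+f*s[1]; return (p+q)/2,np.linalg.norm(p-q)
def proj(im,P):
    return cv2.projectPoints(np.array(P,float).reshape(-1,3),np.array(im["rvec"],float),np.array(im["tvec"],float),np.array(im["mtx"],float),None)[0].reshape(-1,2)
def get(n,f=None):
    im=eyes.get_image(n)
    if f: cv2.imwrite("pics/"+f,im["image"][:,:,::-1])
    return im
E
python3 - <<'E'
from h import *
import pickle
a=get("top","top1.png");b=get("side","side1.png")
pickle.dump((a,b),open("v1.pkl","wb"))
s=readout.read_state();print(s)
for i in (a,b): print(ray(i,(320,200)))
E
```

```text
{'clock': 0.1, 'qpos': array([ 1.18423599,  0.62927616,  0.03847856,  1.51826201, -0.02697831,
        0.99629572, -0.01998566]), 'qd': array([-1.89394374e-03, -1.90248735e-03, -5.04558329e-04, -1.83993062e-03,
       -1.10702920e-03, -5.54466568e-05,  6.97320462e-04]), 'tau': array([ 2.83931535e-03, -5.64536119e+01,  1.23073764e+00, -1.93975604e+01,
        1.14836570e-02,  5.36205713e-03,  1.30017060e-05]), 'eef_pos': array([ 204.76578109, -616.31705591,  230.46899028]), 'tool_rot': array([-1.57085281,  0.00172152, -1.2500371 ]), 'force': array([ 0.0398428 , -0.22035614, -1.7605929 ]), 'torque': array([ 0.0432628 , -0.01860763,  0.0276537 ]), 'width': 85.42298366893954}
(array([ 395.1265369 ,   11.61959027, 1144.14500587]), array([ 0.09007655, -0.0048902 , -0.99592284]))
(array([ 66.58257565, 544.75834129, 825.22574907]), array([ 0.40507043, -0.53353715, -0.7424662 ]))
```

View pics/top1.png

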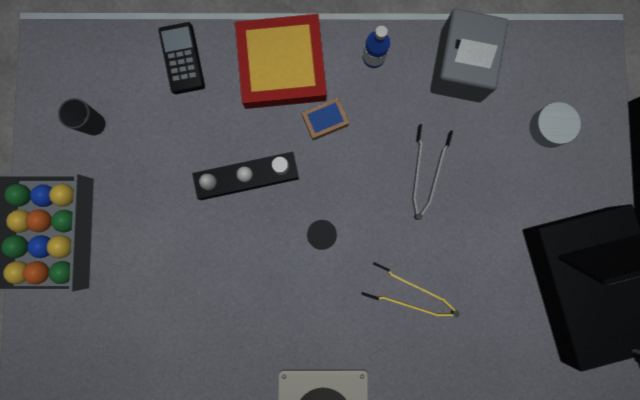

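View pics/side1.png

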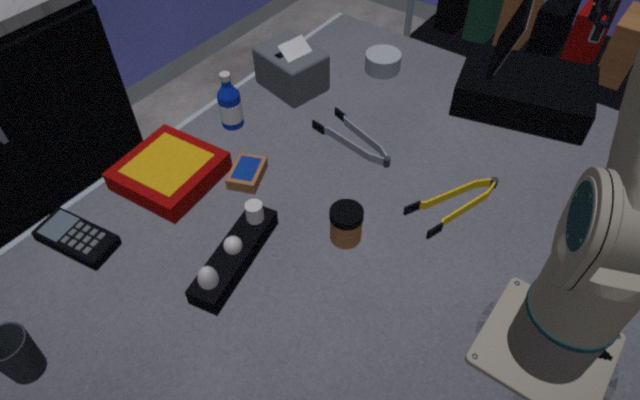

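The top view shows the steel tongs with their pivot at about (418,216) and black jaws at (420,133) and (449,139). The stand's left end (208,182) holds the egg, with the ball at (244,174) and the capsule at (280,165). The side view agrees: the egg is at (207,278), pointed end up, and the flat-topped capsule is at (255,211).

```bash
python3 - <<'E'
from h import *
import pickle
a,b=pickle.load(open("v1.pkl","rb"))
def blobs(im,roi,lo,hi,mn=12):
    x0,x1,y0,y1=roi; g=im["image"][y0:y1,x0:x1].astype(int); v=g.max(2)
    m=((v>=lo)&(v<=hi)).astype(np.uint8)
    n,l,st,c=cv2.connectedComponentsWithStats(m)
    return [(st[i],c[i]+[x0,y0],(np.argwhere(l==i)[:,::-1]+[x0,y0])) for i in range(1,n) if st[i][4]>mn]
g=a["image"];print("bg",g[160,380],g[230,250],"lid",g[235,322])
print("stand/dark")
for s,c,p in blobs(a,(180,310,140,210),0,40,100):
    r=cv2.minAreaRect(p.astype(np.float32)); print(s,c,r)
    print([onz(a,q,40).round(1) for q in cv2.boxPoints(r)], onz(a,r[0],40))
print("prizes")
for s,c,p in blobs(a,(180,310,140,210),115,255,20):
    (u,r)=cv2.minEnclosingCircle(p.astype(np.float32)); print(s,c,u,r,onz(a,u,54))
print("pads")
for s,c,p in blobs(a,(405,465,115,230),0,45,8):print(s,c,onz(a,c,24))
print("arms")
for s,c,p in blobs(a,(405,465,115,230),120,255,20):print(s,c,onz(a,c,24))
for s,c,p in blobs(a,(300,345,215,255),0,45,50):print("lid",s,c,onz(a,c,80))
x=cv2.resize(a["image"][110:230,180:480],None,fx=2.6,fy=2.6,interpolation=cv2.INTER_CUBIC)
cv2.imwrite("pics/c1.png",cv2.convertScaleAbs(x[:,:,::-1],alpha=1.5))
E
```

```text
bg [ 95  96 103] [ 94  96 102] lid [37 38 40]
stand/dark
[  13   13  106   47 1995] [244.22706767 177.43157895] ((245.32205200195312, 175.9468231201172), (27.6573486328125, 102.21064758300781), 78.02386474609375)
[array([558.3, 302.3,  40. ]), array([608. ,  70.3,  40. ]), array([544.3,  56.8,  40. ]), array([495.2, 287.7,  40. ])] [551.32393604 179.56428997  40.        ]
prizes
[ 92  17  16  15 196] [279.42346939 164.07142857] (279.3333435058594, 164.0) 7.923352241516113 [576.97323569  99.63600586  54.        ]
[ 58  27  13  13 131] [243.70992366 172.97709924] (243.6630401611328, 172.97825622558594) 6.41889762878418 [556.21774353 181.32094249  54.        ]
[20 35 12 11 99] [205.57575758 179.74747475] (205.5, 179.5) 5.700977325439453 [541.22720524 268.46283285  54.        ]
pads
[12  9  5 18 48] [418.625      132.47916667] [ 657.57389396 -229.03644926   24.        ]
[41 16  7 15 46] [448.73913043 137.63043478] [ 645.07577081 -300.55543886   24.        ]
arms
lid [  8   6  28  28 620] [321.36451613 234.38709677] [414.83347189   3.50559364  80.        ]
```

View pics/c1.png

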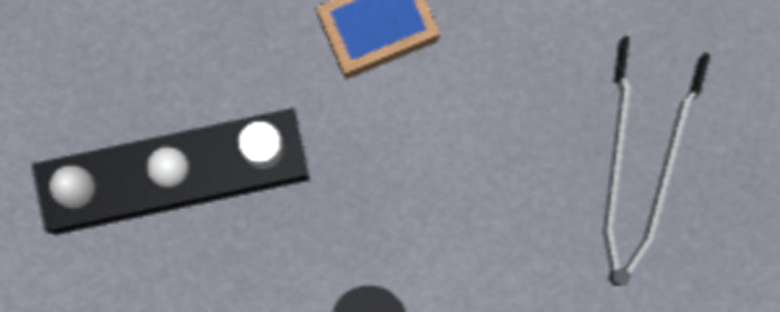

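The crop confirms the layout. The stand measures about 63 x 237 mm at z=40, and the pads are 72.6 mm apart, which fits the given sizes.

```bash
cat >> h.py <<'E'
def plan(P,yaw,n):
    """n equal rows (tool units) from measured pose to TCP P, tool x azimuth yaw, tool down"""
    s=readout.read_state(); p=np.array(s["eef_pos"]); r0=R.from_euler("xyz",s["tool_rot"])
    r1=R.from_euler("xyz",[-np.pi/2,0,yaw]); rv=(r0.inv()*r1).as_rotvec()
    print("clock",round(s["clock"],2),"pos",p.round(1),"rot",np.round(s["tool_rot"],4),"w",round(s["width"],1),"F",np.round(s["force"],1))
    for k in range(n):
        r=r0*R.from_rotvec(rv*k/n)
        print(np.r_[r.inv().apply((np.array(P)-p)/n)/40, np.degrees(rv)/5/n].round(2).tolist())
E
python3 - <<'E'
from h import *
import pickle
a,b=pickle.load(open("v1.pkl","rb"))
print(onz(a,(418.5,216.5),24))
plan([563,-249,180],-1.744,15)
E
```

```text
[ 457.29216589 -224.70970933   24.        ]
clock 0.1 pos [ 204.8 -616.3  230.5] rot [-1.5709  0.0017 -1.25  ] w 85.4 F [ 0.  -0.2 -1.8]
[-0.39, 0.08, 0.76, 0.0, 0.38, -0.0]
[-0.42, 0.08, 0.75, 0.0, 0.38, -0.0]
[-0.44, 0.08, 0.73, 0.0, 0.38, -0.0]
[-0.47, 0.08, 0.72, 0.0, 0.38, -0.0]
[-0.49, 0.08, 0.7, 0.0, 0.38, -0.0]
[-0.51, 0.08, 0.68, 0.0, 0.38, -0.0]
[-0.53, 0.08, 0.67, 0.0, 0.38, -0.0]
[-0.56, 0.08, 0.65, 0.0, 0.38, -0.0]
[-0.58, 0.08, 0.63, 0.0, 0.38, -0.0]
[-0.6, 0.08, 0.61, 0.0, 0.38, -0.0]
[-0.62, 0.08, 0.59, 0.0, 0.38, -0.0]
[-0.64, 0.08, 0.57, 0.0, 0.38, -0.0]
[-0.65, 0.08, 0.55, 0.0, 0.38, -0.0]
[-0.67, 0.08, 0.53, 0.0, 0.38, -0.0]
[-0.69, 0.08, 0.51, 0.0, 0.38, -0.0]
```

{"method": "apply_moves", "body": {"commands": [[[-0.39, 0.08, 0.76, 0, 0.38, 0], [-0.42, 0.08, 0.75, 0, 0.38, 0], [-0.44, 0.08, 0.73, 0, 0.38, 0], [-0.47, 0.08, 0.72, 0, 0.38, 0], [-0.49, 0.08, 0.7, 0, 0.38, 0], [-0.51, 0.08, 0.68, 0, 0.38, 0], [-0.53, 0.08, 0.67, 0, 0.38, 0], [-0.56, 0.08, 0.65, 0, 0.38, 0]]]}}

```text
clock: 0.77
eef_pos: [314.5, -504.0, 209.5]
tool_rot: [-1.654, -0.116, -1.637]
force: [-43.4, -29.6, 17.4]
width: 85.6
```

{"method": "apply_moves", "body": {"commands": [[[-0.58, 0.08, 0.63, 0, 0.38, 0], [-0.6, 0.08, 0.61, 0, 0.38, 0], [-0.62, 0.08, 0.59, 0, 0.38, 0], [-0.64, 0.08, 0.57, 0, 0.38, 0], [-0.65, 0.08, 0.55, 0, 0.38, 0], [-0.67, 0.08, 0.53, 0, 0.38, 0], [-0.69, 0.08, 0.51, 0, 0.38, 0], [0, 0, 0, 0, 0, 0]]]}}

```text
clock: 1.43
eef_pos: [316.7, -518.7, 204.4]
tool_rot: [-1.713, -0.381, -2.104]
force: [2.8, 2.0, -2.2]
width: 85.5
```

```bash
python3 - <<'E'
from h import *
import pickle
a=get("wrist","w1.png");pickle.dump(a,open("w1.pkl","wb"))
plan([563,-249,180],-1.76,3);print(ray(a,(320,200)))
E
```

```text
clock 1.48 pos [ 315.  -519.9  205.2] rot [-1.7123 -0.3811 -2.1047] w 85.3 F [-2.2 -2.3  0.9]
[-2.86, -1.0, 0.49, 0.78, -1.4, 1.35]
[-2.87, -0.61, 0.9, 0.78, -1.4, 1.35]
[-2.78, -0.21, 1.27, 0.78, -1.4, 1.35]
(array([ 422.33969071, -525.98838044,  325.8602213 ]), array([-0.53916333, -0.06464996, -0.83971619]))
```

View pics/w1.png

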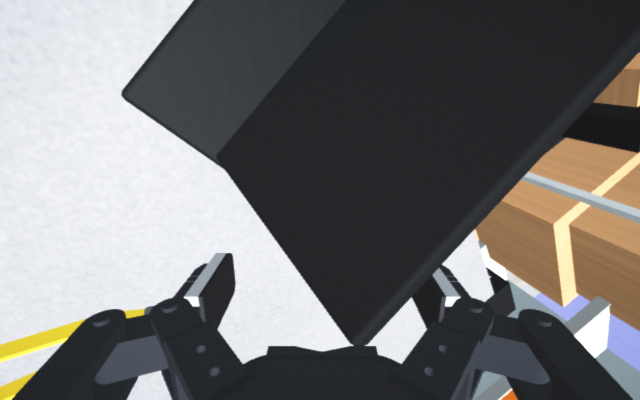

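The move stopped short and the tool tilted, so I'll check the joints.

```bash
python3 - <<'E'
from h import *
s=readout.read_state();print(s["qpos"].round(3),s["qd"].round(3),s["tau"].round(1))
c,d=ray(get("wrist"),(320,200));print(c)
E
```

```text
[ 0.415  0.691  0.561  1.712  0.08   0.833 -1.318] [ 0.002  0.004 -0.103  0.004 -0.069 -0.059  0.045] [ -8.2 -46.7   3.7 -16.4   0.5   0.1  -0.3]
[ 420.60428275 -527.17956755  326.77540509]
```

```bash
python3 - <<'E'
from h import *
a=get("top")["image"];b=get("side")["image"]
x=np.hstack([cv2.resize(a[180:400,380:640],(400,338)),cv2.resize(b[0:280,330:640],(400,361))[:338]])
cv2.imwrite("pics/c2.png",cv2.convertScaleAbs(x[:,:,::-1],alpha=2))
E
```

```text
(no output)
```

View pics/c2.png

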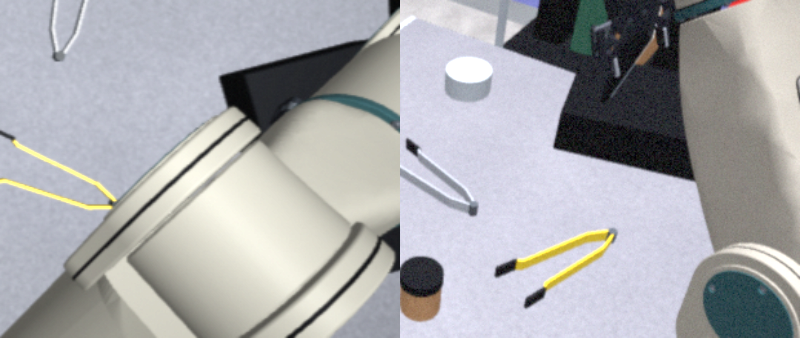

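The gripper ran into the upright dark plate on the black case, and the plate is now between the fingers. I'll go straight up until clear, then level the tool.

```bash
cat >> h.py <<'E'
def lift(dz,n):
    s=readout.read_state(); r=R.from_euler("xyz",s["tool_rot"]); print((r.inv().apply([0,0,dz/n])/40).round(2),s["eef_pos"].round(1),s["tool_rot"].round(3))
E
python3 -c "
from h import *
lift(240,8)"
```

```text
[ 0.27 -0.69 -0.1 ] [ 322.6 -515.6  201.4] [-1.711 -0.372 -2.093]
```

{"method": "apply_moves", "body": {"commands": [[[0.27, -0.69, -0.1, 0, 0, 0], [0.27, -0.69, -0.1, 0, 0, 0], [0.27, -0.69, -0.1, 0, 0, 0], [0.27, -0.69, -0.1, 0, 0, 0], [0.27, -0.69, -0.1, 0, 0, 0], [0.27, -0.69, -0.1, 0, 0, 0], [0.27, -0.69, -0.1, 0, 0, 0], [0, 0, 0, 0, 0, 0]]]}}

```text
clock: 2.3
eef_pos: [334.2, -505.7, 409.6]
tool_rot: [-1.723, -0.355, -2.066]
force: [0.0, -0.8, 1.5]
width: 85.2
```

```bash
python3 -c "
from h import *
s=readout.read_state();print(s['qpos'].round(3),s['tau'].round(1))
plan([340,-480,400],-1.5,6)
get('wrist','w2.png')"
```

```text
[ 0.377  0.498  0.586  1.414  0.122  1.306 -1.221] [ -1.7 -44.3   5.8 -20.4   1.4   0.8   0.1]
clock 2.3 pos [ 334.2 -505.7  409.6] rot [-1.723  -0.3553 -2.0661] w 85.2 F [ 0.  -0.8  1.5]
[-0.11, 0.01, -0.03, 0.47, -1.12, 0.58]
[-0.12, 0.01, -0.02, 0.47, -1.12, 0.58]
[-0.12, 0.02, -0.01, 0.47, -1.12, 0.58]
[-0.11, 0.02, 0.0, 0.47, -1.12, 0.58]
[-0.11, 0.03, 0.01, 0.47, -1.12, 0.58]
[-0.11, 0.03, 0.02, 0.47, -1.12, 0.58]
```

View pics/w2.png

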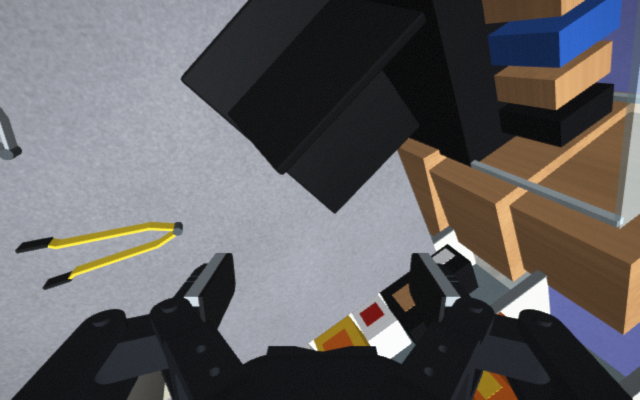

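The gripper is clear now, with the plate and case below it. I'll level the tool and move toward the tongs while high up.

```bash
python3 -c "
from h import *
plan([430,-400,380],-1.76,8)"
```

```text
clock 2.35 pos [ 334.4 -504.4  406.7] rot [-1.7263 -0.3529 -2.0645] w 85.4 F [ 0.8 -0.7 -1.3]
[-0.43, -0.09, 0.1, 0.3, -0.47, 0.47]
[-0.43, -0.07, 0.12, 0.3, -0.47, 0.47]
[-0.43, -0.04, 0.14, 0.3, -0.47, 0.47]
[-0.42, -0.02, 0.15, 0.3, -0.47, 0.47]
[-0.42, -0.0, 0.17, 0.3, -0.47, 0.47]
[-0.41, 0.02, 0.19, 0.3, -0.47, 0.47]
[-0.4, 0.04, 0.2, 0.3, -0.47, 0.47]
[-0.39, 0.06, 0.22, 0.3, -0.47, 0.47]
```

{"method": "apply_moves", "body": {"commands": [[[-0.43, -0.09, 0.1, 0.3, -0.47, 0.47], [-0.43, -0.07, 0.12, 0.3, -0.47, 0.47], [-0.43, -0.04, 0.14, 0.3, -0.47, 0.47], [-0.42, -0.02, 0.15, 0.3, -0.47, 0.47], [-0.42, 0, 0.17, 0.3, -0.47, 0.47], [-0.41, 0.02, 0.19, 0.3, -0.47, 0.47], [-0.4, 0.04, 0.2, 0.3, -0.47, 0.47], [-0.39, 0.06, 0.22, 0.3, -0.47, 0.47]]]}}

```text
clock: 3.02
eef_pos: [440.6, -381.5, 366.8]
tool_rot: [-1.569, 0.034, -1.727]
force: [0.9, 0.6, 0.9]
width: 85.7
```

```bash
python3 -c "
from h import *
plan([555,-250,250],-1.76,8)
print(readout.read_state()['qpos'].round(2))"
```

```text
clock 3.02 pos [ 440.6 -381.5  366.8] rot [-1.5689  0.0337 -1.7266] w 85.7 F [0.9 0.6 0.9]
[-0.45, 0.38, 0.29, -0.0, 0.05, -0.05]
[-0.45, 0.38, 0.29, -0.0, 0.05, -0.05]
[-0.45, 0.38, 0.28, -0.0, 0.05, -0.05]
[-0.46, 0.38, 0.28, -0.0, 0.05, -0.05]
[-0.46, 0.37, 0.28, -0.0, 0.05, -0.05]
[-0.46, 0.37, 0.28, -0.0, 0.05, -0.05]
[-0.47, 0.37, 0.28, -0.0, 0.05, -0.05]
[-0.47, 0.37, 0.28, -0.0, 0.05, -0.05]
[ 0.46  0.44  0.35  1.5  -0.18  1.25 -0.89]
```

{"method": "apply_moves", "body": {"commands": [[[-0.45, 0.38, 0.29, 0, 0.05, -0.05], [-0.45, 0.38, 0.29, 0, 0.05, -0.05], [-0.45, 0.38, 0.28, 0, 0.05, -0.05], [-0.46, 0.38, 0.28, 0, 0.05, -0.05], [-0.46, 0.37, 0.28, 0, 0.05, -0.05], [-0.46, 0.37, 0.28, 0, 0.05, -0.05], [-0.45, 0.36, 0.28, 0, 0.05, -0.05], [0, 0, 0, 0, 0, 0]]]}}

```text
clock: 3.68
eef_pos: [545.0, -245.6, 246.1]
tool_rot: [-1.584, 0.022, -1.746]
force: [0.8, 1.0, 0.9]
width: 85.3
```

```bash
python3 -c "
from h import *
import pickle
a=get('wrist','w3.png');pickle.dump(a,open('w3.pkl','wb'))
plan([563,-249,150],-1.76,5)
print(readout.read_state()['qpos'].round(2))"
```

```text
clock 3.73 pos [ 543.7 -247.7  247. ] rot [-1.5844  0.0208 -1.747 ] w 85.2 F [-0.7  0.4 -0.5]
[-0.0, 0.48, 0.1, 0.03, 0.03, -0.05]
[-0.0, 0.48, 0.1, 0.03, 0.03, -0.05]
[-0.0, 0.48, 0.1, 0.03, 0.03, -0.05]
[-0.01, 0.48, 0.1, 0.03, 0.03, -0.05]
[-0.01, 0.48, 0.1, 0.03, 0.03, -0.05]
[ 0.2   0.56  0.3   1.64 -0.21  0.99 -1.17]
```

View pics/w3.png

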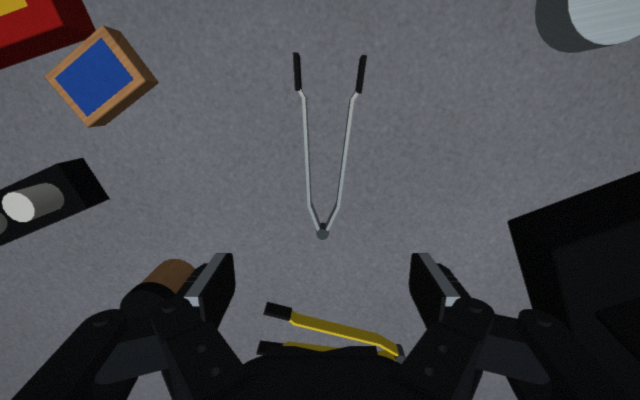

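This wrist view is clear: the steel tongs' pads are at (297,72) and (361,74), and the pivot is at (322,233).

```bash
python3 - <<'E'
from h import *
import pickle
a=pickle.load(open("w3.pkl","rb"))
g=a["image"].max(2)[45:110,280:380]; n,l,st,c=cv2.connectedComponentsWithStats(((g<38)).astype(np.uint8))
P=[]
for i in range(1,n):
    if st[i][4]>60:
        u=c[i]+[280,45]; P.append(onz(a,u,20)); print(st[i],u,P[-1])
L,Rr=sorted(P,key=lambda p:-p[1])[:2]; m=(L+Rr)/2; pv=onz(a,(322,233),20)
d=m-pv; e=L-Rr
print("sep",np.linalg.norm(e),"len",np.linalg.norm(d),"pivot",pv,"yaw",np.arctan2(d[1],d[0]),np.arctan2(-e[0],e[1]))
print("origin",pv+d/np.linalg.norm(d)*110, m-90*d/np.linalg.norm(d))
E
```

```text
[ 14   8   7  37 211] [296.98578199  70.8436019 ] [ 658.96383252 -232.8054076    20.        ]
[ 76  10  10  38 208] [360.58173077  73.375     ] [ 643.63292292 -303.22764815   20.        ]
sep 72.07169176636258 len 199.061450359234 pivot [ 456.76482935 -225.80089596   20.        ] yaw -0.2136960986580764 -0.21435526495578616
origin [ 564.26274159 -249.12896627   20.        ] [ 563.34554043 -248.92992489   20.        ]
```

Both yaw estimates and the 199 mm length (200 expected) agree: origin (564,-249), yaw -0.214. I'll descend now.

```bash
python3 -c "
from h import *
plan([564,-249,45],-1.785,8)"
```

```text
clock 3.73 pos [ 543.7 -247.7  247. ] rot [-1.5844  0.0208 -1.747 ] w 85.2 F [-0.7  0.4 -0.5]
[0.01, 0.63, 0.07, 0.02, 0.05, -0.03]
[0.0, 0.63, 0.07, 0.02, 0.05, -0.03]
[0.0, 0.63, 0.07, 0.02, 0.05, -0.03]
[0.0, 0.63, 0.07, 0.02, 0.05, -0.03]
[-0.0, 0.63, 0.07, 0.02, 0.05, -0.03]
[-0.0, 0.63, 0.07, 0.02, 0.05, -0.03]
[-0.01, 0.63, 0.07, 0.02, 0.05, -0.03]
[-0.01, 0.63, 0.06, 0.02, 0.05, -0.03]
```

{"method": "apply_moves", "body": {"commands": [[[0.01, 0.63, 0.07, 0.02, 0.05, -0.03], [0, 0.63, 0.07, 0.02, 0.05, -0.03], [0, 0.63, 0.07, 0.02, 0.05, -0.03], [0, 0.63, 0.07, 0.02, 0.05, -0.03], [0, 0.63, 0.07, 0.02, 0.05, -0.03], [0, 0.63, 0.07, 0.02, 0.05, -0.03], [0, 0.5, 0.07, 0.02, 0.05, -0.03], [0, 0, 0, 0, 0, 0]]]}}

```text
clock: 4.4
eef_pos: [559.7, -251.3, 67.3]
tool_rot: [-1.573, 0.002, -1.778]
force: [0.0, -0.2, -1.1]
width: 85.3
```

```bash
python3 -c "
from h import *
plan([564,-249,4],-1.785,3)"
```

```text
clock 4.4 pos [ 559.7 -251.3   67.3] rot [-1.5731  0.0018 -1.7781] w 85.3 F [ 0.  -0.2 -1.1]
[-0.02, 0.53, 0.03, 0.01, 0.03, -0.01]
[-0.03, 0.53, 0.03, 0.01, 0.03, -0.01]
[-0.03, 0.53, 0.03, 0.01, 0.03, -0.01]
```

{"method": "apply_moves", "body": {"commands": [[[-0.03, 0.5, 0.03, 0, 0.03, 0], [-0.03, 0.5, 0.03, 0, 0.03, 0], [-0.03, 0.3, 0.03, 0, 0.03, 0], [0, 0.1, 0, 0, 0, 0], [0, 0, 0, 0, 0, 0]]]}}

```text
clock: 4.82
eef_pos: [563.0, -251.5, 11.8]
tool_rot: [-1.572, 0.001, -1.789]
force: [0.6, -0.2, 0.6]
width: 85.3
```

```bash
python3 -c "
from h import *
plan([564,-249,3],-1.785,2)"
```

```text
clock 4.82 pos [ 563.  -251.5   11.8] rot [-1.5725e+00  1.3000e-03 -1.7887e+00] w 85.3 F [ 0.6 -0.2  0.6]
[-0.03, 0.11, 0.01, 0.01, -0.02, -0.01]
[-0.03, 0.11, 0.01, 0.01, -0.02, -0.01]
```

{"method": "apply_moves", "body": {"commands": [[[-0.03, 0.12, 0.01, 0, -0.02, 0], [-0.03, 0.12, 0.01, 0, 0, 0], [0, 0.02, 0, 0, 0, 0], [0, 0, 0, 0, 0, 0], [0, 0, 0, 0, 0, 0]]], "claw": 54}}

```text
clock: 5.23
eef_pos: [566.5, -250.4, 4.7]
tool_rot: [-1.567, 0.0, -1.787]
force: [-0.7, 0.4, -0.4]
width: 54.4
```

{"method": "apply_moves", "body": {"commands": [[[0, 0, 0, 0, 0, 0], [0, 0, 0, 0, 0, 0], [0, 0, 0, 0, 0, 0], [0, 0, 0, 0, 0, 0]]], "claw": 47}}

```text
clock: 5.57
eef_pos: [567.3, -250.8, 6.2]
tool_rot: [-1.565, -0.0, -1.787]
force: [0.2, -0.7, -1.1]
width: 47.4
```

The opening follows the command, so squeeze force can be controlled by width. I'll lift now.

{"method": "apply_moves", "body": {"commands": [[[0, 0, 0, 0, 0, 0], [0, -0.15, 0, 0, 0, 0], [0, -0.3, 0, 0, 0, 0], [0, -0.4, 0, 0, 0, 0], [0, -0.4, 0, 0, 0, 0], [0, 0, 0, 0, 0, 0], [0, 0, 0, 0, 0, 0]]], "claw": 45.5}}

```text
clock: 6.15
eef_pos: [565.9, -250.6, 59.9]
tool_rot: [-1.567, 0.0, -1.787]
force: [0.1, 0.4, -1.6]
width: 45.4
```

```bash
python3 -c "
from h import *
import pickle
a=get('wrist','w4.png');b=get('side');pickle.dump((a,b),open('w4.pkl','wb'))
cv2.imwrite('pics/c4.png',cv2.convertScaleAbs(np.hstack([cv2.resize(a['image'],(480,300)),cv2.resize(b['image'][50:230,240:430],(317,300))])[:,:,::-1],alpha=1.5))
plan([564,-249,150],-1.785,2)"
```

```text
clock 6.25 pos [ 566.  -250.7   59.4] rot [-1.5669e+00  1.0000e-04 -1.7870e+00] w 45.5 F [ 0.4 -0.2 -1.7]
[-0.02, -1.13, -0.02, -0.02, -0.01, -0.0]
[-0.02, -1.13, -0.03, -0.02, -0.01, -0.0]
```

View pics/c4.png

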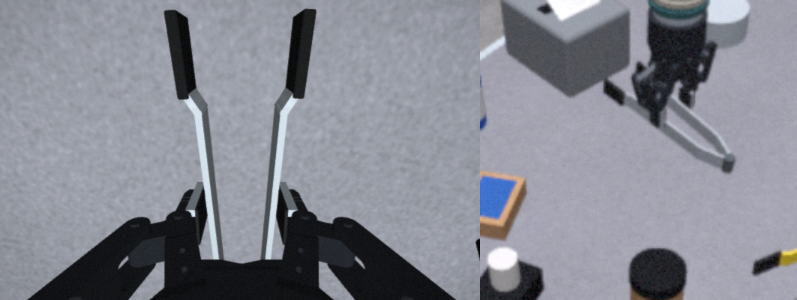

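The tongs are held in both fingers and level, with about 1.6 N of load. Next I'll raise them and carry them over to the egg.

{"method": "apply_moves", "body": {"commands": [[[0, -0.4, 0, 0, 0, 0], [0, -0.5, 0, 0, 0, 0], [0, -0.5, 0, 0, 0, 0], [0, -0.5, 0, 0, 0, 0], [0, -0.4, 0, 0, 0, 0], [0, -0.2, 0, 0, 0, 0], [0, 0, 0, 0, 0, 0]]]}}

```text
clock: 6.83
eef_pos: [561.2, -248.4, 155.7]
tool_rot: [-1.582, 0.003, -1.787]
force: [0.9, 0.8, -2.2]
width: 45.5
```

```bash
python3 -c "
from h import *
plan([451,246,165],-1.36,20)"
```

```text
clock 6.83 pos [ 561.2 -248.4  155.7] rot [-1.5817  0.0029 -1.7873] w 45.5 F [ 0.9  0.8 -2.2]
[-0.57, -0.01, -0.27, 0.01, -0.24, -0.0]
[-0.58, -0.01, -0.26, 0.01, -0.24, -0.0]
[-0.58, -0.01, -0.24, 0.01, -0.24, -0.0]
[-0.59, -0.01, -0.23, 0.01, -0.24, -0.0]
[-0.59, -0.01, -0.22, 0.01, -0.24, -0.0]
[-0.6, -0.01, -0.2, 0.01, -0.24, -0.0]
[-0.6, -0.01, -0.19, 0.01, -0.24, -0.0]
[-0.61, -0.01, -0.18, 0.01, -0.24, -0.0]
[-0.61, -0.01, -0.17, 0.01, -0.24, -0.0]
[-0.61, -0.01, -0.15, 0.01, -0.24, -0.0]
[-0.62, -0.01, -0.14, 0.01, -0.24, -0.0]
[-0.62, -0.01, -0.13, 0.01, -0.24, -0.0]
[-0.62, -0.01, -0.11, 0.01, -0.24, -0.0]
[-0.63, -0.01, -0.1, 0.01, -0.24, -0.0]
[-0.63, -0.01, -0.09, 0.01, -0.24, -0.0]
[-0.63, -0.01, -0.07, 0.01, -0.24, -0.0]
[-0.63, -0.01, -0.06, 0.01, -0.24, -0.0]
[-0.63, -0.01, -0.05, 0.01, -0.24, -0.0]
[-0.63, -0.01, -0.03, 0.01, -0.24, -0.0]
[-0.63, -0.01, -0.02, 0.01, -0.24, -0.0]
```

{"method": "apply_moves", "body": {"commands": [[[-0.3, -0.01, -0.13, 0.01, -0.2, 0], [-0.57, -0.01, -0.26, 0.01, -0.24, 0], [-0.58, -0.01, -0.25, 0.01, -0.24, 0], [-0.58, -0.01, -0.24, 0.01, -0.24, 0], [-0.59, -0.01, -0.23, 0.01, -0.24, 0], [-0.59, -0.01, -0.22, 0.01, -0.24, 0], [-0.6, -0.01, -0.2, 0.01, -0.24, 0], [-0.6, -0.01, -0.19, 0.01, -0.24, 0]]]}}

```text
clock: 7.5
eef_pos: [507.5, -56.4, 149.9]
tool_rot: [-1.589, 0.003, -1.618]
force: [0.5, 1.3, -1.8]
width: 45.8
```

{"method": "apply_moves", "body": {"commands": [[[-0.61, -0.01, -0.18, 0.01, -0.24, 0], [-0.61, -0.01, -0.17, 0.01, -0.24, 0], [-0.61, -0.01, -0.15, 0.01, -0.24, 0], [-0.62, -0.01, -0.14, 0.01, -0.24, 0], [-0.62, -0.01, -0.13, 0.01, -0.24, 0], [-0.62, -0.01, -0.12, 0.01, -0.24, 0], [-0.62, -0.01, -0.1, 0.01, -0.24, 0], [-0.6, -0.01, -0.1, 0.01, -0.24, 0]]]}}

```text
clock: 8.17
eef_pos: [439.5, 154.7, 146.1]
tool_rot: [-1.603, 0.009, -1.428]
force: [0.4, -0.8, -2.2]
width: 45.6
```

```bash
python3 -c "
from h import *
plan([451,246,165],-1.36,6)"
```

```text
clock 8.17 pos [439.5 154.7 146.1] rot [-1.6033  0.0093 -1.428 ] w 45.6 F [ 0.4 -0.8 -2.2]
[-0.37, -0.08, 0.1, 0.06, -0.13, -0.02]
[-0.37, -0.08, 0.1, 0.06, -0.13, -0.02]
[-0.37, -0.08, 0.11, 0.06, -0.13, -0.02]
[-0.37, -0.08, 0.11, 0.06, -0.13, -0.02]
[-0.36, -0.08, 0.12, 0.06, -0.13, -0.02]
[-0.36, -0.08, 0.12, 0.06, -0.13, -0.02]
```

{"method": "apply_moves", "body": {"commands": [[[-0.37, -0.1, 0.1, 0.06, -0.13, -0.02], [-0.37, -0.1, 0.1, 0.06, -0.13, -0.02], [-0.37, -0.1, 0.11, 0.06, -0.13, -0.02], [-0.37, -0.1, 0.11, 0.06, -0.13, -0.02], [-0.35, -0.1, 0.12, 0.06, -0.13, -0.02], [-0.2, -0.1, 0.1, 0.06, -0.1, -0.02], [0, 0, 0, 0, 0, 0], [0, 0, 0, 0, 0, 0]]]}}

```text
clock: 8.83
eef_pos: [433.3, 252.4, 161.6]
tool_rot: [-1.593, 0.0, -1.333]
force: [0.8, -0.6, -2.6]
width: 45.1
```

```bash
python3 -c "
from h import *
import pickle
a=get('wrist','w5.png');t=get('top');b=get('side');pickle.dump((a,t,b),open('w5.pkl','wb'))
plan([451,246,165],-1.36,2)"
```

```text
clock 8.98 pos [434.1 251.3 161.8] rot [-1.5929e+00  3.0000e-04 -1.3358e+00] w 45.7 F [ 0.8 -0.5 -1.2]
[0.11, -0.04, 0.19, 0.13, 0.14, 0.0]
[0.11, -0.04, 0.19, 0.13, 0.14, 0.0]
```

View pics/w5.png

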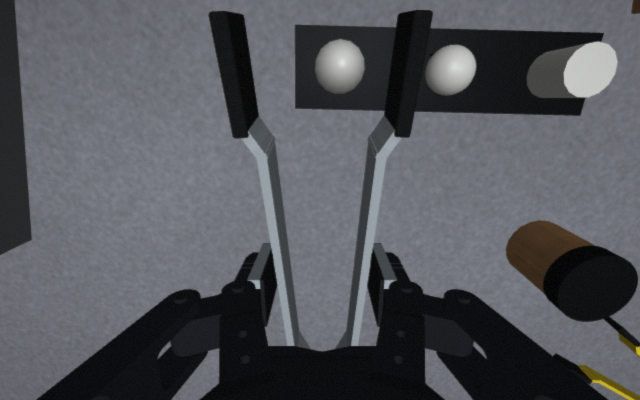

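The egg is at (340,67) with the stand's left-end corners at (295,25) and (295,107). The held jaws are at about (234,75) and (408,72), so they need to shift right to line up with the egg.

```bash
cat > m.py <<'E'
from h import *
import pickle
a,t,b=pickle.load(open("w5.pkl","rb"))
s=readout.read_state(); 
c=[onz(a,u,40) for u in ((295,25),(295,107),(602,34),(580,115))]
print("corners",np.round(c,1))
def egg(im,roi,z,th):
    x0,x1,y0,y1=roi; g=im["image"].max(2)[y0:y1,x0:x1]
    n,l,st,ce=cv2.connectedComponentsWithStats((g>th).astype(np.uint8)); i=1+np.argmax(st[1:,4])
    p=(np.argwhere(l==i)[:,::-1]+[x0,y0]).astype(np.float32); (u,r)=cv2.minEnclosingCircle(p)
    print(st[i],ce[i]+[x0,y0],u,r,onz(im,u,z).round(1)); return u
ua=egg(a,(302,382,28,105),58,75)
ub=egg(b,(180,230,250,300),58,100)
print("tri",tri(a,ua,b,ub))
z=s["eef_pos"][2]-6+24
# pad top-face inner outline mids
L=[onz(a,u,z) for u in ((220,12),(240,137))]; Rr=[onz(a,u,z) for u in ((420,11),(403,136))]
print("padL",np.round(L,1),"padR",np.round(Rr,1),"mid",np.mean(L+Rr,axis=0).round(1))
r=R.from_euler("xyz",s["tool_rot"]);print("pred pad mid",s["eef_pos"]+r.apply([0,0,87]),"axis",r.apply([0,0,1]))
E
python3 m.py
```

```text
corners [[556.6 303.2  40. ]
 [497.3 290.7  40. ]
 [606.6  69.5  40. ]
 [547.4  55.7  40. ]]
[  13   11   50   54 2059] [339.71199611  65.34531326] (340.1222229003906, 65.65555572509766) 26.837888717651367 [535.  262.6  58. ]
[  0  10  37  40 743] [194.71063257 276.65545087] (193.0, 279.5) 23.436182022094727 [553.5 281.9  58. ]
tri (array([540.59949423, 274.09362272,  67.58076137]), np.float64(26.093733267344007))
padL [[529.  312.6 179.8]
 [487.  299.  179.8]] padR [[546.1 243.2 179.8]
 [502.8 235.1 179.8]] mid [516.2 272.5 179.8]
pred pad mid [518.66579004 271.56194406 159.92430544] axis [ 0.97227543  0.23279218 -0.02209734]
```

The stand geometry puts the egg at (534.2, 262.9) and the wrist silhouette puts it at (535, 262.6), so they agree. The side blob was contaminated by neighbours, so I'm ignoring it. I'll align, then descend.

```bash
python3 -c "
from h import *
plan([451,244.6,155],-1.356,3)"
```

```text
clock 8.98 pos [434.1 251.3 161.8] rot [-1.5929e+00  3.0000e-04 -1.3358e+00] w 45.7 F [ 0.8 -0.5 -1.2]
[0.09, 0.05, 0.13, 0.08, 0.08, -0.0]
[0.09, 0.06, 0.13, 0.08, 0.08, -0.0]
[0.09, 0.06, 0.13, 0.08, 0.08, -0.0]
```

{"method": "apply_moves", "body": {"commands": [[[0.09, 0.05, 0.13, 0.08, 0.08, 0], [0.09, 0.05, 0.13, 0.08, 0.08, 0], [0.09, 0.05, 0.13, 0.08, 0.08, 0], [0, 0, 0, 0, 0, 0], [0, 0, 0, 0, 0, 0]]]}}

```text
clock: 9.4
eef_pos: [454.4, 239.1, 154.5]
tool_rot: [-1.57, -0.002, -1.366]
force: [-0.3, 0.1, -1.3]
width: 45.7
```

```bash
python3 -c "
from h import *
plan([451,244.6,105],-1.356,4)"
```

```text
clock 9.4 pos [454.4 239.1 154.5] rot [-1.5705 -0.0022 -1.3658] w 45.7 F [-0.3  0.1 -1.3]
[-0.04, 0.31, -0.01, -0.0, -0.03, 0.01]
[-0.04, 0.31, -0.01, -0.0, -0.03, 0.01]
[-0.04, 0.31, -0.01, -0.0, -0.03, 0.01]
[-0.04, 0.31, -0.01, -0.0, -0.03, 0.01]
```

{"method": "apply_moves", "body": {"commands": [[[-0.04, 0.25, -0.02, 0, -0.03, 0], [-0.03, 0.3, -0.02, 0, -0.02, 0], [-0.03, 0.3, -0.02, 0, -0.02, 0], [-0.02, 0.2, 0, 0, 0, 0], [0, 0, 0, 0, 0, 0], [0, 0, 0, 0, 0, 0]]]}}

```text
clock: 9.9
eef_pos: [450.8, 243.3, 108.8]
tool_rot: [-1.571, -0.002, -1.36]
force: [0.0, -0.4, -1.8]
width: 45.5
```

```bash
python3 -c "
from h import *
import pickle
a=get('wrist','w6.png');pickle.dump(a,open('w6.pkl','wb'))
plan([451,244.6,105],-1.356,2)"
```

```text
clock 9.95 pos [450.8 243.3 108.9] rot [-1.5708 -0.0017 -1.36  ] w 45.5 F [-0.7 -0.4 -1. ]
[-0.02, 0.05, 0.01, -0.0, -0.02, 0.01]
[-0.02, 0.05, 0.01, -0.0, -0.02, 0.01]
```

View pics/w6.png

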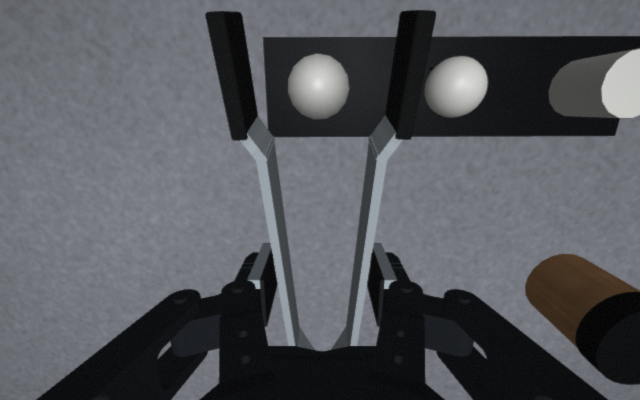

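The egg sits laterally centred between the jaws: column 319, with the jaw mid at 321.

```bash
python3 - <<'E'
from h import *
import pickle
a=pickle.load(open("w6.pkl","rb")); z=108.9-6+24
g=a["image"].max(2)[45:130,275:370];m=(g>75).astype(np.uint8);n,l,st,c=cv2.connectedComponentsWithStats(m);i=1+np.argmax(st[1:,4])
print(st[i],onz(a,c[i]+[275,45],56).round(1))
P=[onz(a,u,z) for u in ((208,12),(242,12),(234,139),(255,137),(400,11),(435,11),(392,136),(408,138))]
print(np.round(P,1),np.mean(P,axis=0).round(1))
print([onz(a,u,40).round(1) for u in ((264,38),(269,136))])
plan([451,244.6,52],-1.356,4)
E
```

```text
[  13    8   61   66 3130] [535.1 263.1  56. ]
[[547.3 305.9 126.9]
 [549.9 293.8 126.9]
 [503.8 291.  126.9]
 [506.4 282.7 126.9]
 [562.2 237.5 126.9]
 [564.9 225.  126.9]
 [518.4 228.  126.9]
 [519.  221.4 126.9]] [534.  260.7 126.9]
[array([556.6, 302.7,  40. ]), array([497., 290.,  40.])]
clock 9.95 pos [450.8 243.3 108.9] rot [-1.5708 -0.0017 -1.36  ] w 45.5 F [-0.7 -0.4 -1. ]
[-0.01, 0.36, 0.0, -0.0, -0.01, 0.0]
[-0.01, 0.36, 0.0, -0.0, -0.01, 0.0]
[-0.01, 0.36, 0.0, -0.0, -0.01, 0.0]
[-0.01, 0.36, 0.0, -0.0, -0.01, 0.0]
```

{"method": "apply_moves", "body": {"commands": [[[-0.01, 0.25, 0, 0, 0, 0], [-0.01, 0.3, 0, 0, 0, 0], [-0.01, 0.3, 0, 0, 0, 0], [-0.01, 0.25, 0, 0, 0, 0], [0, 0.15, 0, 0, 0, 0], [0, 0, 0, 0, 0, 0], [0, 0, 0, 0, 0, 0]]]}}

```text
clock: 10.53
eef_pos: [452.8, 246.3, 56.8]
tool_rot: [-1.565, 0.0, -1.36]
force: [0.1, 0.1, -1.2]
width: 45.8
```

```bash
python3 -c "
from h import *
plan([451.5,245.5,51],-1.356,2)"
```

```text
clock 10.53 pos [452.8 246.3  56.8] rot [-1.565   0.     -1.3598] w 45.8 F [ 0.1  0.1 -1.2]
[0.01, 0.07, -0.02, -0.03, -0.02, -0.0]
[0.01, 0.07, -0.02, -0.03, -0.02, -0.0]
```

{"method": "apply_moves", "body": {"commands": [[[0.01, 0.08, -0.02, -0.03, 0, 0], [0, 0.04, 0, -0.03, 0, 0], [0, 0, 0, 0, 0, 0], [0, 0, 0, 0, 0, 0]]]}}

```text
clock: 10.87
eef_pos: [453.0, 245.9, 52.7]
tool_rot: [-1.569, 0.001, -1.36]
force: [-0.3, 0.9, -1.9]
width: 45.2
```

```bash
python3 - <<'E'
from h import *
a=get('wrist');b=get('side');plan([451.5,245.5,51],-1.356,1)
x=np.hstack([cv2.resize(a['image'][0:200,170:470],(480,320)),cv2.resize(b['image'][220:320,160:260],(320,320),interpolation=cv2.INTER_CUBIC)])
cv2.imwrite('pics/c7.png',cv2.convertScaleAbs(x[:,:,::-1],alpha=1.3))
E
```

```text
clock 10.97 pos [453.  246.   52.7] rot [-1.5684e+00  6.0000e-04 -1.3599e+00] w 45.5 F [-0.1  0.2 -1.1]
[0.0, 0.04, -0.04, -0.03, -0.05, -0.01]
```

View pics/c7.png

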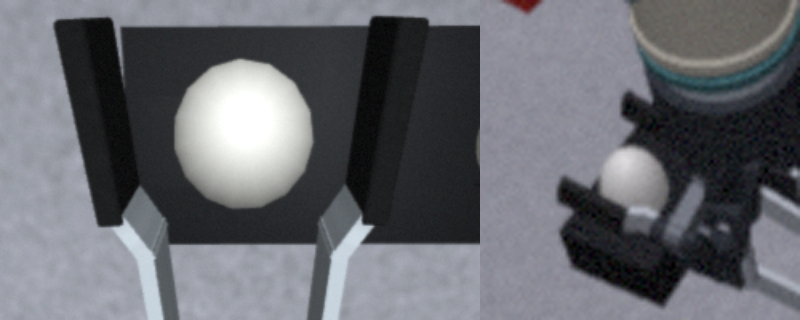

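The egg sits centred between both pads with the jaws around its widest part. I'll close step by step.

{"method": "apply_moves", "body": {"commands": [[[0, 0.02, 0, 0, 0, 0], [0, 0, 0, 0, 0, 0], [0, 0, 0, 0, 0, 0]]], "claw": 40}}

```text
clock: 11.22
eef_pos: [453.3, 246.2, 52.4]
tool_rot: [-1.567, 0.001, -1.36]
force: [-0.0, -0.8, -0.5]
width: 40.2
```

{"method": "apply_moves", "body": {"commands": [[[0, 0, 0, 0, 0, 0], [0, 0, 0, 0, 0, 0], [0, 0, 0, 0, 0, 0]]], "claw": 37}}

```text
clock: 11.47
eef_pos: [453.3, 246.3, 52.5]
tool_rot: [-1.567, 0.001, -1.36]
force: [-0.2, -0.1, -1.2]
width: 37.1
```

{"method": "apply_moves", "body": {"commands": [[[0, 0, 0, 0, 0, 0], [0, 0, 0, 0, 0, 0], [0, 0, 0, 0, 0, 0]]], "claw": 36}}

```text
clock: 11.72
eef_pos: [453.3, 246.3, 52.5]
tool_rot: [-1.567, 0.001, -1.36]
force: [-0.2, 0.2, -0.6]
width: 36.2
```

{"method": "apply_moves", "body": {"commands": [[[0, 0, 0, 0, 0, 0], [0, 0, 0, 0, 0, 0], [0, 0, 0, 0, 0, 0]]], "claw": 35.3}}

```text
clock: 11.97
eef_pos: [453.3, 246.3, 52.5]
tool_rot: [-1.567, 0.001, -1.36]
force: [1.0, 0.0, -1.6]
width: 35.4
```

```bash
python3 - <<'E'
from h import *
a=get('wrist');plan([451.5,245.5,51],-1.356,1)
cv2.imwrite('pics/c8.png',cv2.convertScaleAbs(cv2.resize(a['image'][0:200,170:470],(600,400))[:,:,::-1],alpha=1.3))
w=[]
for i in range(4): get('wrist'); w.append(readout.read_state()['width'])
print(w)
E
```

```text
clock 12.02 pos [453.3 246.3  52.5] rot [-1.5673e+00  1.1000e-03 -1.3598e+00] w 35.6 F [-0.  -0.  -1.3]
[0.01, 0.04, -0.05, -0.04, -0.04, -0.01]
[35.625229433506384, 35.690157947329084, 35.46777145053682, 35.33627168573615]
```

View pics/c8.png

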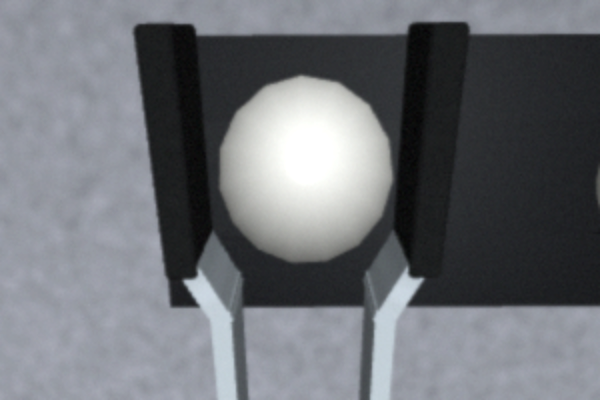

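Still slightly short of contact on both sides, so I'll continue in small steps.

{"method": "apply_moves", "body": {"commands": [[[0, 0, 0, 0, 0, 0], [0, 0, 0, 0, 0, 0], [0, 0, 0, 0, 0, 0]]], "claw": 34.7}}

```text
clock: 12.47
eef_pos: [453.3, 246.3, 52.5]
tool_rot: [-1.567, 0.001, -1.36]
force: [0.2, 0.4, -0.6]
width: 34.8
```

{"method": "apply_moves", "body": {"commands": [[[0, 0, 0, 0, 0, 0], [0, 0, 0, 0, 0, 0], [0, 0, 0, 0, 0, 0]]], "claw": 34.2}}

```text
clock: 12.72
eef_pos: [453.3, 246.3, 52.5]
tool_rot: [-1.567, 0.001, -1.36]
force: [0.8, 0.0, -0.9]
width: 34.7
```

{"method": "apply_moves", "body": {"commands": [[[0, 0, 0, 0, 0, 0], [0, 0, 0, 0, 0, 0], [0, 0, 0, 0, 0, 0]]], "claw": 33.7}}

```text
clock: 12.97
eef_pos: [453.3, 246.3, 52.5]
tool_rot: [-1.567, 0.001, -1.36]
force: [0.8, -0.1, -1.6]
width: 33.6
```

```bash
python3 - <<'E'
from h import *
w=[]
for i in range(8): a=get('wrist'); w.append(readout.read_state()['width'])
print(np.mean(w),np.std(w));plan([451.5,245.5,51],-1.356,1)
g=a['image'].max(2).astype(int)
for r in (65,80,95): print(r,g[r,262:385:1].tolist())
E
```

```text
34.03934802479589 0.22748273269970865
clock 13.37 pos [453.3 246.3  52.5] rot [-1.5672e+00  1.1000e-03 -1.3598e+00] w 34.0 F [ 0.3 -0.6 -2.4]
[0.01, 0.04, -0.05, -0.04, -0.04, -0.01]
65 [24, 21, 20, 12, 9, 14, 10, 8, 11, 14, 12, 11, 10, 24, 34, 36, 35, 37, 37, 37, 41, 60, 96, 116, 122, 128, 134, 138, 142, 144, 147, 151, 155, 157, 161, 164, 165, 167, 170, 172, 176, 179, 180, 180, 183, 184, 188, 189, 191, 190, 192, 193, 194, 196, 197, 198, 201, 199, 201, 200, 201, 202, 201, 202, 200, 201, 201, 200, 200, 198, 198, 197, 197, 195, 194, 194, 193, 191, 188, 188, 185, 184, 181, 178, 176, 174, 173, 170, 168, 165, 163, 160, 158, 154, 149, 147, 143, 137, 132, 98, 62, 49, 43, 40, 23, 13, 13, 12, 9, 10, 11, 10, 11, 12, 16, 20, 23, 22, 26, 25, 22, 24, 23]
80 [22, 23, 22, 22, 19, 14, 10, 12, 9, 9, 13, 13, 11, 13, 19, 33, 36, 53, 91, 107, 113, 118, 122, 128, 133, 137, 141, 142, 146, 149, 154, 156, 159, 160, 164, 166, 170, 170, 172, 175, 178, 182, 183, 184, 185, 189, 190, 190, 193, 195, 199, 201, 207, 210, 214, 214, 220, 224, 225, 227, 229, 228, 226, 224, 223, 220, 218, 216, 212, 210, 205, 205, 201, 198, 199, 196, 196, 193, 193, 192, 190, 187, 186, 181, 182, 178, 176, 175, 176, 172, 170, 166, 164, 159, 157, 155, 151, 146, 142, 139, 134, 128, 116, 61, 20, 11, 13, 4, 10, 9, 10, 9, 14, 14, 20, 22, 23, 21, 24, 22, 24, 23, 26]
95 [25, 25, 26, 22, 21, 19, 12, 9, 9, 12, 8, 10, 12, 9, 11, 21, 32, 41, 73, 89, 100, 107, 112, 113, 119, 121, 124, 128, 132, 136, 139, 142, 145, 148, 149, 151, 155, 156, 160, 160, 164, 165, 167, 170, 172, 173, 175, 174, 178, 178, 179, 180, 184, 185, 183, 186, 184, 185, 188, 188, 188, 189, 187, 188, 188, 188, 188, 189, 187, 185, 185, 184, 184, 182, 181, 181, 179, 179, 178, 176, 176, 173, 171, 170, 169, 167, 165, 161, 159, 158, 155, 151, 149, 148, 145, 141, 134, 133, 129, 125, 120, 110, 66, 25, 13, 8, 7, 13, 7, 10, 7, 12, 18, 21, 21, 25, 23, 23, 25, 26, 24, 26, 25]
```

{"method": "apply_moves", "body": {"commands": [[[0.02, 0, 0, 0, 0, 0], [0, 0, 0, 0, 0, 0], [0, 0, 0, 0, 0, 0]]], "claw": 33}}

```text
clock: 13.62
eef_pos: [453.5, 245.4, 52.5]
tool_rot: [-1.567, 0.001, -1.36]
force: [0.6, -0.2, -1.7]
width: 33.2
```

```bash
cat > w.py <<'E'
from h import *
w=[];F=[]
for i in range(10): a=get('wrist'); s=readout.read_state(); w.append(s['width']);F.append(s['force'])
print(np.mean(w),np.mean(F,axis=0).round(2));plan([451.5,245.5,51],-1.356,1)
g=a['image'].max(2).astype(int)
for r in (80,): print(g[r,270:300].tolist(),g[r,350:375].tolist())
E
python3 w.py
```

```text
33.26392505709138 [-0.22  0.07 -1.39]
clock 14.12 pos [453.5 245.4  52.5] rot [-1.5673e+00  1.0000e-03 -1.3597e+00] w 33.3 F [ 0.5 -0.7 -1.6]
[-0.01, 0.04, -0.05, -0.04, -0.04, -0.01]
[14, 9, 10, 9, 9, 11, 10, 27, 87, 108, 114, 122, 125, 131, 134, 137, 143, 144, 147, 152, 156, 157, 159, 161, 163, 167, 171, 172, 178, 178] [167, 165, 163, 159, 156, 154, 150, 147, 140, 137, 132, 124, 117, 76, 30, 14, 9, 7, 11, 7, 13, 8, 13, 17, 19]
```

{"method": "apply_moves", "body": {"commands": [[[0, 0, 0, 0, 0, 0], [0, 0, 0, 0, 0, 0], [0, 0, 0, 0, 0, 0]]], "claw": 32.4}}

```text
clock: 14.37
eef_pos: [453.5, 245.5, 52.5]
tool_rot: [-1.567, 0.001, -1.36]
force: [-0.5, 0.6, -0.7]
width: 32.8
```

```bash
python3 w.py
```

```text
32.557067330820175 [ 0.17 -0.21 -1.19]
clock 14.87 pos [453.5 245.5  52.5] rot [-1.5673e+00  1.0000e-03 -1.3597e+00] w 32.6 F [ 0.6 -0.2 -0.5]
[-0.01, 0.04, -0.05, -0.04, -0.04, -0.01]
[11, 8, 12, 10, 10, 13, 11, 15, 38, 95, 114, 120, 125, 128, 134, 138, 140, 143, 147, 150, 152, 156, 158, 161, 166, 168, 168, 171, 175, 179] [168, 167, 163, 162, 155, 155, 149, 146, 142, 138, 134, 126, 96, 43, 15, 10, 10, 12, 7, 10, 10, 15, 19, 21, 23]
```

{"method": "apply_moves", "body": {"commands": [[[0, 0, 0, 0, 0, 0], [0, 0, 0, 0, 0, 0], [0, 0, 0, 0, 0, 0]]], "claw": 31.8}}

```text
clock: 15.12
eef_pos: [453.5, 245.5, 52.5]
tool_rot: [-1.567, 0.001, -1.36]
force: [-0.5, 0.0, -0.4]
width: 31.7
```

```bash
python3 w.py
```

```text
31.842906395461473 [-0.02  0.03 -1.37]
clock 15.62 pos [453.5 245.4  52.5] rot [-1.5673e+00  1.0000e-03 -1.3597e+00] w 31.7 F [ 0.  -0.  -1.2]
[-0.01, 0.04, -0.05, -0.04, -0.04, -0.01]
[17, 17, 8, 14, 12, 11, 12, 10, 17, 56, 104, 120, 123, 128, 131, 136, 140, 144, 146, 150, 154, 157, 159, 160, 165, 168, 170, 171, 175, 177] [166, 164, 162, 159, 157, 154, 149, 147, 144, 136, 130, 105, 47, 13, 10, 10, 13, 9, 16, 13, 21, 21, 22, 22, 22]
```

I've used my picture views, so I'll measure the jaw gap numerically.

```bash
cat > gap.py <<'E'
from h import *
g=0
for i in range(3):
    a=get('wrist'); g=g+a['image'].max(2).astype(float)/3
s=readout.read_state(); zt=s["eef_pos"][2]-6+24
for r in (40,60,80,100):
    row=np.convolve(g[r],[1/3]*3,'same')
    seg=lambda lo,hi,th:[c for c in range(lo,hi) if (row[c]>th)!=(row[c+1]>th)]
    e=seg(240,400,60); L=seg(245,300,16.5); Rt=seg(345,395,16.5)
    o=f"row {r} egg {e} L {L} R {Rt}"
    if len(e)>=2: o+=f" egg w@54 {np.linalg.norm(onz(a,(e[0]+.5,r),54)-onz(a,(e[-1]+.5,r),54)):.1f}"
    if L and Rt:
        o+=f" top gap {np.linalg.norm(onz(a,(L[0]+.5,r),zt)-onz(a,(Rt[-1]+.5,r),zt)):.1f} bot gap {np.linalg.norm(onz(a,(L[-1]+.5,r),zt-24)-onz(a,(Rt[0]+.5,r),zt-24)):.1f}"
    print(o)
# arm outsides near fingers
for r in (170,190,210):
    c=[k for k in range(240,400) if g[r,k]>75]; print(r,c[:1],c[-1:])
E
python3 gap.py; python3 - <<'E'
import cv2,numpy as np
for f in ("w6.png",):
    g=cv2.imread("pics/"+f).max(2); print(g[190,255:300].tolist())
E
```

```text
row 40 egg [245, 306, 335] L [267, 276] R [363, 371] egg w@54 38.2 top gap 39.0 bot gap 38.9
row 60 egg [247, 282, 357] L [269, 278] R [362, 370] egg w@54 47.6 top gap 38.6 bot gap 38.2
row 80 egg [248, 279, 361] L [270, 277] R [363, 369] egg w@54 49.7 top gap 38.5 bot gap 39.9
row 100 egg [250, 280, 360] L [272, 279] R [361, 368] egg w@54 49.3 top gap 38.0 bot gap 38.7
170 [240] [399]
190 [240] [399]
210 [240] [399]
[128, 128, 126, 127, 128, 132, 159, 169, 170, 170, 167, 168, 170, 169, 169, 162, 103, 74, 73, 71, 72, 71, 73, 72, 71, 77, 117, 127, 130, 131, 132, 131, 134, 128, 129, 129, 127, 126, 126, 128, 129, 131, 132, 130, 131]
```

The jaw gap is about 38.5 mm and parallel, so contact is just beginning. The width reading has an offset of about 3 mm. I'll close a little more and watch for resistance.

{"method": "apply_moves", "body": {"commands": [[[0, 0, 0, 0, 0, 0], [0, 0, 0, 0, 0, 0], [0, 0, 0, 0, 0, 0]]], "claw": 31.2}}

```text
clock: 16.02
eef_pos: [453.5, 245.5, 52.5]
tool_rot: [-1.567, 0.001, -1.36]
force: [-0.2, -0.6, -1.5]
width: 31.6
```

```bash
python3 w.py; python3 gap.py|head -4
```

```text
31.495639529278577 [ 0.09  0.15 -1.29]
clock 16.52 pos [453.5 245.4  52.5] rot [-1.5673e+00  1.0000e-03 -1.3597e+00] w 31.6 F [ 0.6  0.5 -0.4]
[-0.01, 0.04, -0.05, -0.04, -0.04, -0.01]
[23, 20, 16, 13, 13, 11, 11, 8, 14, 23, 76, 110, 124, 131, 132, 137, 141, 143, 146, 149, 151, 156, 161, 160, 163, 169, 169, 173, 174, 176] [168, 164, 161, 161, 156, 154, 152, 147, 144, 138, 129, 60, 15, 7, 11, 12, 9, 12, 17, 19, 23, 24, 25, 24, 22]
row 40 egg [245, 306, 336] L [269, 278] R [361, 370] egg w@54 38.7 top gap 37.9 bot gap 37.1
row 60 egg [247, 282, 357] L [271, 279] R [361, 369] egg w@54 47.6 top gap 37.4 bot gap 37.3
row 80 egg [248, 279, 361] L [272, 278] R [362, 368] egg w@54 49.7 top gap 37.3 bot gap 38.9
row 100 egg [250, 281, 359] L [274, 279] R [361, 366] egg w@54 48.9 top gap 36.5 bot gap 38.7
```

{"method": "apply_moves", "body": {"commands": [[[0, 0, 0, 0, 0, 0], [0, 0, 0, 0, 0, 0], [0, 0, 0, 0, 0, 0]]], "claw": 30.6}}

```text
clock: 16.92
eef_pos: [453.5, 245.4, 52.5]
tool_rot: [-1.567, 0.001, -1.36]
force: [0.4, 0.3, -0.6]
width: 31.2
```

```bash
python3 w.py; python3 gap.py|head -4
```

```text
30.727843569953393 [-0.23 -0.07 -1.06]
clock 17.42 pos [453.5 245.4  52.5] rot [-1.5673e+00  1.0000e-03 -1.3596e+00] w 31.0 F [-0.3  1.  -0.6]
[-0.01, 0.04, -0.05, -0.04, -0.04, -0.01]
[22, 25, 21, 22, 16, 15, 12, 11, 9, 8, 32, 105, 125, 128, 134, 136, 140, 146, 146, 152, 152, 157, 159, 162, 164, 166, 170, 174, 175, 178] [167, 164, 164, 159, 157, 156, 149, 147, 141, 134, 71, 21, 12, 8, 9, 9, 15, 15, 24, 25, 25, 22, 24, 24, 23]
row 40 egg [245, 305, 336] L [270, 279] R [360, 368] egg w@54 38.7 top gap 36.8 bot gap 36.2
row 60 egg [247, 282, 357] L [272, 280] R [359, 367] egg w@54 47.6 top gap 36.3 bot gap 36.0
row 80 egg [248, 280, 360] L [273, 278] R [361, 366] egg w@54 49.3 top gap 36.2 bot gap 38.5
row 100 egg [250, 282, 358] L [274, 280] R [360, 365] egg w@54 48.4 top gap 36.1 bot gap 37.8
```

Gap has shrunk to about 36 mm, so the soft pads are now pressing lightly on the egg. I'll add a touch more, try a small lift, and check whether the egg moves with the jaws.

{"method": "apply_moves", "body": {"commands": [[[0, 0, 0, 0, 0, 0], [0, 0, 0, 0, 0, 0], [0, -0.12, 0, 0, 0, 0], [0, -0.12, 0, 0, 0, 0], [0, -0.1, 0, 0, 0, 0], [0, 0, 0, 0, 0, 0], [0, 0, 0, 0, 0, 0]]], "claw": 30.2}}

```text
clock: 18.15
eef_pos: [453.5, 245.4, 67.8]
tool_rot: [-1.567, 0.001, -1.36]
force: [0.6, 0.7, -1.7]
width: 30.7
```

```bash
cat > chk.py <<'E'
from h import *
a=get('wrist');g=a['image'].max(2).astype(int); m=(g>75).astype(np.uint8); m[:, :284]=0;m[:,357:]=0;m[130:]=0
n,l,st,c=cv2.connectedComponentsWithStats(m); i=1+np.argmax(st[1:,4]);print("egg",st[i],c[i].round(1))
st0=(g[:160,420:560]<45); print("stand rows right",np.where(st0.mean(1)>.6)[0][[0,-1]] if (st0.mean(1)>.6).any() else None)
E
python3 chk.py; python3 w.py; python3 gap.py|head -4
```

```text
egg [ 284   46   73   82 4883] [320.6  86.7]
stand rows right [ 26 148]
30.451450001389645 [-0.05 -0.12 -1.45]
clock 18.7 pos [453.3 245.3  67.2] rot [-1.5679e+00  8.0000e-04 -1.3598e+00] w 30.5 F [-0.1 -0.6 -1.1]
[-0.01, 0.41, -0.04, -0.03, -0.04, -0.01]
[21, 23, 24, 19, 22, 19, 12, 15, 11, 12, 9, 12, 13, 32, 99, 117, 126, 129, 133, 137, 140, 145, 148, 152, 154, 158, 162, 163, 167, 170] [154, 150, 147, 142, 139, 135, 123, 66, 22, 9, 9, 9, 6, 8, 13, 16, 19, 18, 24, 25, 24, 21, 22, 22, 20]
row 40 egg [252] L [272, 280] R [359, 366] top gap 35.3 bot gap 35.3
row 60 egg [253, 288, 351] L [274, 281] R [358, 365] egg w@54 46.8 top gap 34.7 bot gap 35.0
row 80 egg [254, 283, 357] L [275, 281] R [358, 365] egg w@54 50.1 top gap 35.0 bot gap 35.7
row 100 egg [256, 284, 356] L [276, 283] R [358, 364] egg w@54 49.5 top gap 34.8 bot gap 35.4
```

The egg's apparent size shows it stayed in its seat, so the jaws may be riding higher than I assumed. I'll check the pad height numerically in the side view.

```bash
python3 - <<'E'
from h import *
a=get('wrist');b=get('side');t=get('top')
s=readout.read_state();r=R.from_euler("xyz",s["tool_rot"]);p=s["eef_pos"]
print(p)
for dz in (-12,-6,0,6,12):
    Q=[p+r.apply([x,0,z])+[0,0,dz] for x in(-25,) for z in (107,67)]
    print(dz,proj(b,Q).round(1).tolist(),proj(a,[p+r.apply([sx,0,z])+[0,0,dz] for sx in (-18,18) for z in (107,67)]).round(1).tolist())
g=b['image'].max(2)
print("side cols 176..206 rows 262..300")
for v in range(258,302,2): print(v,g[v,174:222:2].tolist())
w=a['image'].max(2)
print("wrist rows at cols 245..265 (left pad top face)")
for v in list(range(0,24,3))+list(range(120,150,3)): print(v,w[v,228:290:3].tolist())
E
```

```text
[453.34819576 245.31648742  67.32546156]
-12 [[189.4, 284.3], [208.3, 292.4]] [[281.8, 32.7], [285.0, 122.2], [359.9, 32.6], [356.9, 122.1]]
-6 [[188.7, 282.5], [207.7, 290.6]] [[280.0, 29.4], [283.5, 122.7], [361.5, 29.4], [358.3, 122.7]]
0 [[188.0, 280.6], [207.1, 288.8]] [[278.1, 25.9], [281.9, 123.4], [363.3, 25.8], [359.8, 123.3]]
6 [[187.3, 278.7], [206.5, 286.9]] [[276.0, 22.1], [280.2, 124.1], [365.2, 22.0], [361.4, 124.0]]
12 [[186.6, 276.8], [205.9, 285.0]] [[273.8, 17.9], [278.3, 124.9], [367.4, 17.8], [363.2, 124.8]]
side cols 176..206 rows 262..300
258 [117, 116, 117, 117, 115, 117, 121, 120, 122, 117, 120, 117, 86, 38, 14, 15, 15, 22, 22, 32, 34, 29, 26, 28]
260 [116, 121, 119, 118, 117, 118, 118, 121, 120, 118, 120, 117, 116, 108, 76, 32, 19, 26, 24, 20, 20, 35, 42, 31]
262 [119, 120, 118, 120, 121, 119, 116, 118, 118, 112, 114, 117, 117, 118, 115, 104, 46, 25, 20, 14, 14, 35, 115, 89]
264 [119, 121, 116, 115, 116, 116, 116, 102, 100, 119, 119, 119, 117, 119, 119, 94, 38, 31, 22, 19, 17, 50, 116, 141]
266 [118, 114, 113, 115, 115, 118, 111, 46, 35, 82, 109, 117, 121, 1
[... 3113 characters left out ...]
, 121, 123, 119, 118, 124, 128, 130, 125, 127, 45, 25, 22, 27, 23, 23, 24, 15, 83, 85, 88]
132 [126, 123, 129, 121, 121, 125, 125, 125, 126, 125, 53, 24, 23, 25, 24, 23, 25, 41, 85, 84, 88]
135 [125, 125, 128, 128, 126, 130, 125, 126, 125, 121, 62, 27, 19, 22, 25, 24, 25, 58, 98, 87, 88]
138 [125, 126, 123, 124, 126, 130, 129, 128, 124, 121, 67, 26, 22, 18, 16, 51, 50, 115, 158, 89, 90]
141 [126, 127, 129, 127, 123, 124, 125, 128, 124, 124, 83, 26, 27, 28, 26, 132, 159, 164, 164, 117, 88]
144 [124, 125, 126, 123, 120, 122, 122, 124, 124, 128, 89, 25, 26, 28, 28, 26, 160, 166, 168, 168, 92]
147 [125, 129, 127, 123, 122, 124, 124, 120, 119, 125, 103, 26, 23, 26, 27, 29, 71, 170, 168, 168, 148]
```

```bash
python3 - <<'E'
from h import *
a=get('wrist');b=get('side')
print("far outer top L",tri(a,(253,12.5),b,(187.5,265)))
print("far inner top L",tri(a,(273,12.5),b,(190,264.5)))
g=a['image'].max(2);
for v in (11,12,13,14,15): print(v,g[v,250:282].tolist(),g[v,355:395].tolist())
s=readout.read_state();r=R.from_euler("xyz",s["tool_rot"]);p=s["eef_pos"]
for z in (67,75,85,91,97,105,110): print(z,[ [x.round(1) for x in r.inv().apply(onz(a,u,z)-p)[[0,2]]] for u in ((253,12.5),(270,12.5),(258,138),(275,136))])
c,d=ray(a,(320,200));print(c-p,d)
E
```

```text
far outer top L (array([547.66039753, 285.47115485, 112.16393455]), np.float64(0.8302921942621203))
far inner top L (array([549.53655154, 280.46197975, 106.46825036]), np.float64(0.690929727723706))
11 [122, 121, 124, 122, 117, 112, 113, 110, 108, 107, 104, 104, 102, 100, 102, 101, 106, 105, 107, 108, 108, 106, 106, 107, 105, 107, 108, 105, 110, 113, 115, 114] [117, 117, 117, 111, 112, 105, 99, 85, 79, 80, 79, 66, 63, 61, 63, 62, 63, 62, 50, 46, 46, 46, 47, 47, 46, 39, 38, 37, 38, 49, 78, 104, 112, 114, 116, 114, 115, 114, 113, 114]
12 [124, 123, 124, 111, 78, 48, 37, 39, 38, 39, 35, 35, 35, 36, 36, 44, 47, 48, 47, 47, 48, 45, 48, 46, 47, 45, 46, 50, 76, 101, 110, 115] [116, 116, 113, 114, 103, 71, 38, 25, 24, 25, 24, 24, 23, 21, 25, 25, 26, 26, 24, 26, 26, 25, 25, 25, 26, 23, 26, 24, 21, 21, 35, 75, 105, 114, 115, 113, 116, 113, 113, 114]
13 [123, 126, 119, 74, 37, 24, 24, 25, 21, 23, 24, 24, 25, 16, 20, 26, 24, 26, 26, 24, 22, 17, 17, 17, 16, 17, 19, 15, 26, 48, 98, 114] [117, 114, 112, 106, 84, 39, 15, 11, 8, 13, 11, 12, 9, 16, 17, 21, 21, 22, 24, 24, 21, 21, 22, 18, 23, 22, 21, 2
[... 1184 characters left out ...]
loat64(105.9)], [np.float64(-17.7), np.float64(105.9)], [np.float64(-24.6), np.float64(62.7)], [np.float64(-17.9), np.float64(63.5)]]
97 [[np.float64(-22.4), np.float64(104.4)], [np.float64(-16.8), np.float64(104.3)], [np.float64(-23.3), np.float64(63.3)], [np.float64(-17.0), np.float64(64.0)]]
105 [[np.float64(-20.8), np.float64(102.3)], [np.float64(-15.5), np.float64(102.3)], [np.float64(-21.7), np.float64(64.1)], [np.float64(-15.7), np.float64(64.8)]]
110 [[np.float64(-19.8), np.float64(100.9)], [np.float64(-14.8), np.float64(100.9)], [np.float64(-20.6), np.float64(64.6)], [np.float64(-15.0), np.float64(65.2)]]
[ 72.64814864  14.97369618 143.24411737] [-0.29044848 -0.0549628  -0.95531082]
```

```bash
python3 - <<'E'
from h import *
import pickle
a4,b4=pickle.load(open("w4.pkl","rb")); t=get('top'); b=get('side')
def zline(im,u,xy):
    c,d=ray(im,u); k=((np.array(xy)-c[:2])@d[:2])/(d[:2]@d[:2]); q=c+k*d; return q.round(1)
ax=np.array([np.cos(-.216),np.sin(-.216)]);lf=np.array([-ax[1],ax[0]]);p=np.array([566,-250.7])
print("w4 pivot z",zline(b4,(389.2,147.2),p-107*ax),p-107*ax)
g=b4['image'].max(2)
print("w4 tip z",zline(b4,(317.9,102.8),p+107*ax+36*lf),p+107*ax+36*lf)
ax=np.array([np.cos(.211),np.sin(.211)]);p=np.array([453.3,245.3])
P=np.r_[p-107*ax,0]
for z in (40,60,80,100): P[2]=z; print("pivot pred side",z,proj(b,P).round(1),"top",proj(t,P).round(1))
G=b['image'].max(2); u,v=proj(b,[*P[:2],70])[0].astype(int)
for y in range(v-24,v+24,3): print(y,G[y,u-30:u+31:3].tolist())
E
```

```text
w4 pivot z [ 457.8 -229.6   54. ] [ 461.48640626 -227.76730013]
w4 tip z [ 669.5 -245.1   73.1] [ 678.22926846 -238.46924777]
pivot pred side 40 [[303.7 322.4]] top [[225.3 263.9]]
pivot pred side 60 [[303.4 316.5]] top [[223.6 264.3]]
pivot pred side 80 [[303.  310.5]] top [[221.8 264.7]]
pivot pred side 100 [[302.6 304.2]] top [[219.9 265.1]]
289 [120, 117, 121, 117, 120, 120, 119, 120, 118, 121, 119, 118, 122, 124, 119, 118, 116, 115, 117, 119, 117]
292 [139, 120, 117, 119, 119, 117, 117, 123, 119, 120, 120, 119, 121, 118, 120, 120, 121, 119, 121, 119, 118]
295 [87, 133, 141, 124, 118, 123, 119, 125, 123, 120, 123, 120, 121, 117, 121, 121, 122, 114, 120, 120, 121]
298 [80, 84, 91, 132, 134, 119, 118, 121, 119, 119, 119, 121, 120, 120, 124, 124, 120, 118, 119, 119, 123]
301 [113, 87, 83, 78, 93, 137, 129, 122, 126, 119, 119, 121, 117, 121, 123, 120, 115, 118, 114, 120, 120]
304 [122, 116, 108, 84, 78, 84, 136, 127, 119, 123, 122, 118, 122, 119, 117, 118, 120, 117, 123, 118, 115]
307 [125, 121, 124, 118, 110, 83, 88, 135, 125, 122, 119, 121, 116, 120, 120, 123, 120, 122, 120, 121, 1
[... 260 characters left out ...]
, 85, 83, 88, 83, 112, 121, 120, 118, 117, 117, 119, 120, 120]
319 [115, 83, 79, 83, 84, 85, 104, 130, 140, 126, 83, 81, 89, 119, 116, 123, 124, 117, 119, 119, 115]
322 [123, 121, 117, 101, 91, 82, 80, 84, 84, 76, 72, 81, 98, 118, 119, 120, 121, 118, 117, 117, 121]
325 [121, 121, 123, 119, 121, 124, 115, 104, 92, 47, 43, 49, 116, 119, 115, 118, 118, 122, 118, 115, 123]
328 [120, 117, 123, 116, 120, 117, 119, 116, 118, 101, 77, 114, 116, 118, 120, 120, 116, 118, 118, 117, 118]
331 [122, 118, 118, 118, 117, 114, 117, 116, 119, 115, 118, 119, 116, 121, 116, 115, 118, 124, 125, 117, 118]
334 [124, 119, 118, 115, 124, 118, 120, 117, 121, 117, 117, 115, 118, 117, 114, 119, 118, 121, 116, 119, 117]
```

The side view shows the tongs have pitched about 13° nose-up in the fingers: the pads are at z 74–98 and the pivot at about 43. The splayed arms only touch the front edges of the finger pads. I'll open a little, tilt the tool nose-down to level the tongs, then re-measure.

{"method": "apply_moves", "body": {"commands": [[[0, 0, 0, 0, 0, 0], [0, 0, 0, 0, 0, 0], [0, 0, 0, -0.6, 0, 0], [0, 0, 0, -0.7, 0, 0], [0, 0, 0, -0.7, 0, 0], [0, 0, 0, -0.5, 0, 0], [0, 0, 0, 0, 0, 0], [0, 0, 0, 0, 0, 0]]], "claw": 39.5}}

```text
clock: 19.87
eef_pos: [452.1, 245.1, 67.5]
tool_rot: [-1.795, 0.001, -1.359]
force: [-0.8, -0.3, -1.5]
width: 39.4
```

```bash
cat > lev.py <<'E'
from h import *
a=get('wrist');b=get('side'); s=readout.read_state();r=R.from_euler("xyz",s["tool_rot"]);p=s["eef_pos"]
print(s["clock"],p.round(1),s["tool_rot"].round(3),"w",s["width"])
ax=r.apply([0,0,1]);print("axis",ax.round(3)); h=ax*[1,1,0]; h/=np.linalg.norm(h)
G=b['image'].max(2); P=[*(p-107*h)[:2],p[2]]; u,v=proj(b,P)[0].astype(int)
print("pivot ref",u,v,[proj(b,[P[0],P[1],z])[0].round(1).tolist() for z in(40,80)])
for y in range(v-18,v+22,2): print(y,G[y,u-12:u+16:3].tolist())
L=np.array([-h[1],h[0],0]);Q=p+109*h+29*L
print("tip ref",[proj(b,[Q[0],Q[1],z])[0].round(1).tolist() for z in(50,70,90)])
for y in range(260,300,2): print(y,G[y,178:214:2].tolist())
g=a['image'].max(2)
print("wrist L far",[(v,g[v,225:290:3].tolist()) for v in range(4,26,3)]) 
E
python3 lev.py; python3 chk.py
```

```text
19.9667 [451.5 245.   67.7] [-1.796e+00  1.000e-03 -1.358e+00] w 39.47352991400204
axis [ 0.953  0.206 -0.223]
pivot ref 304 314 [[304.7, 322.7], [304.0, 310.8]]
296 [128, 120, 122, 122, 122, 120, 118, 119, 119, 120]
298 [148, 120, 120, 120, 117, 117, 121, 123, 123, 120]
300 [118, 143, 122, 121, 122, 119, 118, 121, 122, 118]
302 [81, 139, 137, 120, 119, 121, 120, 121, 121, 117]
304 [80, 86, 144, 128, 120, 117, 121, 118, 120, 119]
306 [91, 77, 96, 146, 124, 121, 119, 117, 122, 120]
308 [117, 85, 79, 118, 126, 113, 117, 117, 122, 120]
310 [120, 114, 82, 79, 88, 89, 115, 120, 120, 122]
312 [144, 139, 125, 95, 85, 81, 104, 116, 116, 120]
314 [102, 125, 134, 103, 82, 83, 88, 119, 116, 120]
316 [84, 85, 84, 72, 68, 73, 85, 123, 118, 120]
318 [79, 81, 83, 64, 40, 38, 93, 119, 117, 119]
320 [102, 97, 94, 75, 41, 46, 106, 120, 116, 121]
322 [119, 120, 123, 114, 59, 69, 120, 117, 118, 121]
324 [121, 118, 120, 118, 119, 117, 118, 117, 120, 124]
326 [117, 117, 121, 120, 113, 114, 118, 120, 115, 119]
328 [116, 118, 118, 117, 119, 118, 116, 116, 121, 117]
330 [119, 120, 115, 120, 116, 113, 116, 11
[... 2054 characters left out ...]
 27, 30, 30, 30, 30, 28, 30, 32, 27, 30, 30, 31, 28]), (10, [125, 125, 109, 109, 84, 20, 20, 18, 20, 18, 25, 28, 26, 29, 29, 30, 29, 28, 29, 28, 30, 28]), (13, [29, 22, 19, 22, 22, 11, 7, 14, 17, 12, 17, 25, 27, 28, 31, 29, 30, 26, 32, 29, 29, 29]), (16, [25, 23, 22, 25, 23, 22, 11, 10, 14, 10, 13, 28, 26, 26, 27, 30, 29, 30, 29, 31, 29, 29]), (19, [26, 24, 21, 23, 24, 20, 9, 12, 12, 10, 13, 29, 27, 28, 28, 30, 29, 28, 27, 28, 30, 27]), (22, [24, 27, 24, 23, 26, 21, 11, 10, 6, 11, 12, 29, 26, 29, 27, 28, 27, 29, 28, 28, 29, 30]), (25, [23, 26, 23, 22, 23, 21, 9, 7, 12, 14, 7, 29, 28, 25, 28, 29, 28, 30, 27, 29, 29, 29])]
egg [ 284   29   73   99 6313] [320.2  78.1]
stand rows right [  0 138]
```

The tongs are still about 5° nose-up, so I'll tilt a bit more and lower partway.

{"method": "apply_moves", "body": {"commands": [[[0, 0, 0, -0.5, 0, 0], [0, 0, 0, -0.45, 0, 0], [0, 0.08, 0.03, 0, 0, 0], [0, 0.05, 0.02, 0, 0, 0], [0, 0, 0, 0, 0, 0]]]}}

```text
clock: 20.43
eef_pos: [447.9, 245.1, 62.9]
tool_rot: [-1.88, 0.001, -1.356]
force: [-0.4, 0.2, -1.3]
width: 39.0
```

```bash
python3 lev.py; python3 chk.py
```

```text
20.5333 [447.7 245.2  63.2] [-1.881e+00  1.000e-03 -1.356e+00] w 39.488995567950646
axis [ 0.93   0.203 -0.305]
pivot ref 306 317 [[306.5, 323.8], [305.8, 312.0]]
299 [142, 120, 121, 119, 119, 120, 119, 122, 122, 121]
301 [122, 139, 117, 117, 119, 116, 120, 122, 117, 114]
303 [84, 137, 136, 124, 119, 117, 118, 118, 114, 117]
305 [81, 85, 142, 129, 115, 116, 120, 117, 120, 116]
307 [98, 80, 90, 144, 123, 113, 118, 120, 121, 119]
309 [116, 88, 78, 114, 103, 91, 115, 115, 120, 117]
311 [117, 118, 83, 82, 83, 83, 113, 114, 118, 114]
313 [145, 143, 137, 85, 86, 85, 96, 118, 114, 118]
315 [95, 101, 113, 87, 83, 81, 85, 118, 117, 117]
317 [85, 83, 81, 66, 56, 49, 81, 117, 116, 122]
319 [83, 80, 82, 67, 43, 38, 75, 117, 120, 119]
321 [103, 99, 95, 85, 40, 40, 99, 116, 117, 121]
323 [118, 121, 117, 120, 75, 82, 115, 120, 120, 118]
325 [116, 120, 120, 118, 116, 116, 120, 116, 117, 119]
327 [116, 119, 116, 119, 113, 115, 112, 119, 118, 116]
329 [118, 117, 118, 124, 116, 117, 114, 117, 117, 116]
331 [116, 118, 116, 115, 116, 116, 120, 116, 116, 119]
333 [120, 121, 117, 117, 116, 116, 119, 118, 1
[... 2057 characters left out ...]
 25, 26, 27, 24, 25, 25, 26, 26, 30, 28, 30, 27, 25]), (10, [124, 125, 109, 22, 15, 14, 11, 14, 14, 14, 24, 26, 29, 27, 29, 27, 28, 26, 26, 30, 27, 27]), (13, [25, 18, 18, 18, 19, 11, 11, 16, 11, 12, 19, 22, 27, 23, 26, 28, 26, 26, 26, 27, 23, 28]), (16, [20, 26, 26, 22, 24, 16, 9, 12, 9, 12, 18, 24, 27, 21, 26, 26, 26, 28, 26, 27, 28, 28]), (19, [26, 23, 24, 23, 24, 12, 15, 9, 13, 11, 11, 25, 23, 26, 29, 25, 26, 26, 28, 25, 27, 23]), (22, [24, 25, 24, 22, 25, 23, 14, 11, 10, 8, 12, 26, 25, 25, 25, 24, 24, 28, 27, 27, 27, 28]), (25, [26, 25, 25, 26, 23, 21, 12, 9, 10, 14, 11, 22, 24, 24, 26, 26, 24, 26, 26, 27, 27, 26])]
egg [ 284   15   73  114 7430] [320.9  72.1]
stand rows right [  0 134]
```

The tongs are now level to within about 1° (tip mid z≈68, pivot mid z≈65), with the pads' lower edge at about 56. I'll check where the pads sit relative to the egg before the last lowering.

```bash
cat > rel.py <<'E'
from h import *
import sys
zt=float(sys.argv[1])
a=get('wrist');g=a['image'].max(2).astype(int); s=readout.read_state();p=s["eef_pos"]
h=R.from_euler("xyz",s["tool_rot"]).apply([0,0,1])*[1,1,0];h/=np.linalg.norm(h);L=np.array([-h[1],h[0],0])
f=lambda q:(round(float((q-p)@h),1),round(float((q-p)@L),1))
E=np.array([534.6,262.9,54]);print("clock",s["clock"],"egg rel (fwd,left)",f(E),p.round(1))
m=(g>75).astype(np.uint8); m[:,:281]=0;m[:,360:]=0;m[140:]=0
n,l,st,c=cv2.connectedComponentsWithStats(m); i=1+np.argmax(st[1:,4]); print("egg blob",st[i], "rel",f(onz(a,c[i],57)))
for nm,cs in (("L",range(215,262,4)),("R",range(380,426,4))):
    o=[]
    for q in cs:
        d=np.where(g[:170,q]<34)[0]; o.append((q,int(d[0]),int(d[-1])) if len(d) else q)
    print(nm,o)
for r in (40,80,120):
    row=np.convolve(g[r],[1/3]*3,'same'); seg=lambda lo,hi:[k for k in range(lo,hi) if (row[k]>17)!=(row[k+1]>17)]
    A,B=seg(225,300),seg(340,420); d=np.where(g[r]<60)[0]
    if A and B: print(r,A,B,"top inner",f(onz(a,(A[0]+.5,r),zt)),f(onz(a,(B[-1]+.5,r),zt)))
for v in (8,10,12,14,16,130,135,140,145,150): print(v,"fwd@zt",f(onz(a,(245,v),zt)))
E
python3 rel.py 80
```

```text
clock 20.6333 egg rel (fwd,left) (88.2, -1.2) [448.1 245.2  63.4]
egg blob [ 281   16   79  114 7837] rel (88.6, -0.2)
L [215, 219, (223, 14, 26), (227, 13, 48), (231, 12, 71), (235, 0, 92), (239, 0, 115), (243, 0, 137), (247, 0, 141), (251, 0, 140), (255, 0, 140), (259, 0, 132)]
R [(380, 0, 125), (384, 7, 133), (388, 0, 140), (392, 1, 140), (396, 1, 140), (400, 0, 135), (404, 0, 134), (408, 0, 134), (412, 0, 134), (416, 0, 134), (420, 0, 134), (424, 0, 134)]
40 [243, 258] [383, 397] top inner (102.4, 22.0) (102.3, -22.1)
80 [249, 263] [379, 392] top inner (91.4, 21.8) (91.4, -22.1)
120 [255, 263] [378, 386] top inner (78.8, 21.5) (78.8, -21.8)
8 fwd@zt (110.1, 20.4)
10 fwd@zt (109.6, 20.5)
12 fwd@zt (109.2, 20.5)
14 fwd@zt (108.7, 20.6)
16 fwd@zt (108.2, 20.7)
130 fwd@zt (75.3, 25.5)
135 fwd@zt (73.5, 25.8)
140 fwd@zt (71.7, 26.1)
145 fwd@zt (69.8, 26.3)
150 fwd@zt (67.9, 26.6)
```

The pad centre is 90 mm forward and the egg 88.4 mm, with the lateral offset under 1 mm. The 44 mm gap now fits the closing law, so I'll lower 10 mm and close.

{"method": "apply_moves", "body": {"commands": [[[0.01, 0.1, 0.03, 0, 0, 0], [0, 0.1, 0.03, 0, 0, 0], [0, 0.05, 0.01, 0, 0, 0], [0, 0, 0, 0, 0, 0], [0, 0, 0, 0, 0, 0]]]}}

```text
clock: 21.05
eef_pos: [447.5, 244.8, 52.3]
tool_rot: [-1.879, 0.002, -1.356]
force: [0.4, -0.1, -1.8]
width: 39.8
```

```bash
python3 rel.py 70; python3 lev.py | sed -n '3,18p;24,46p' | cut -c1-90
```

```text
clock 21.1 egg rel (fwd,left) (89.0, -0.9) [447.5 244.8  52.3]
egg blob [ 281   17   79  123 8786] rel (89.3, -0.1)
L [215, 219, (223, 14, 26), (227, 0, 47), (231, 0, 70), (235, 0, 93), (239, 0, 115), (243, 0, 137), (247, 0, 142), (251, 0, 141), (255, 0, 140), (259, 0, 132)]
R [(380, 2, 125), (384, 0, 134), (388, 0, 140), (392, 0, 141), (396, 0, 142), (400, 0, 142), (404, 0, 142), (408, 0, 142), (412, 0, 142), (416, 0, 142), (420, 0, 142), (424, 0, 142)]
40 [243, 258] [383, 398] top inner (102.7, 21.7) (102.7, -22.2)
80 [249, 262] [379, 392] top inner (91.9, 21.5) (91.9, -21.9)
120 [255, 263] [378, 386] top inner (79.4, 21.3) (79.4, -21.6)
8 fwd@zt (110.4, 20.2)
10 fwd@zt (109.9, 20.2)
12 fwd@zt (109.5, 20.3)
14 fwd@zt (109.0, 20.4)
16 fwd@zt (108.5, 20.4)
130 fwd@zt (75.9, 25.3)
135 fwd@zt (74.2, 25.5)
140 fwd@zt (72.4, 25.8)
145 fwd@zt (70.5, 26.1)
150 fwd@zt (68.6, 26.3)
pivot ref 306 320 [[306.6, 323.7], [306.0, 311.9]]
302 [143, 123, 120, 119, 120, 117, 119, 116, 118, 115]
304 [116, 141, 122, 122, 115, 118, 119, 114, 117, 121]
306 [81, 139, 135, 120, 123, 118, 119, 122, 120, 120
[... 1801 characters left out ...]
3, 35, 31, 53, 96, 100, 95, 98, 83, 80, 59]
286 [118, 117, 119, 119, 115, 96, 19, 22, 32, 34, 39, 56, 57, 42, 76, 86, 75, 48]
288 [119, 117, 116, 113, 100, 43, 23, 14, 22, 21, 33, 31, 39, 51, 81, 82, 50, 42]
290 [117, 119, 117, 110, 56, 30, 21, 26, 17, 26, 18, 19, 30, 51, 72, 70, 41, 39]
292 [116, 119, 116, 95, 27, 32, 33, 24, 20, 23, 19, 18, 20, 33, 53, 54, 38, 32]
294 [118, 115, 116, 105, 30, 15, 25, 31, 23, 22, 23, 17, 22, 17, 28, 36, 36, 27]
296 [117, 115, 116, 113, 52, 21, 21, 16, 24, 30, 28, 31, 26, 19, 23, 17, 22, 39]
298 [117, 119, 118, 117, 104, 16, 8, 1, 13, 20, 23, 33, 30, 19, 31, 27, 26, 28]
wrist L far [(4, [21, 24, 23, 23, 24, 25, 23, 25, 28, 24, 27, 28, 28, 30, 26, 27, 27, 24,
```

Pads now span about z 44–68, right around the egg's widest place at 54. Closing gently.

{"method": "apply_moves", "body": {"commands": [[[0.02, 0, 0, 0, 0, 0], [0, 0, 0, 0, 0, 0], [0, 0, 0, 0, 0, 0]]], "claw": 37}}

```text
clock: 21.45
eef_pos: [448.1, 244.1, 52.7]
tool_rot: [-1.878, 0.002, -1.356]
force: [-0.7, -0.5, -1.6]
width: 37.1
```

{"method": "apply_moves", "body": {"commands": [[[0, 0, 0, 0, 0, 0], [0, 0, 0, 0, 0, 0], [0, 0, 0, 0, 0, 0]]], "claw": 36}}

```text
clock: 21.7
eef_pos: [448.3, 244.1, 52.9]
tool_rot: [-1.878, 0.002, -1.356]
force: [0.9, 0.2, -1.2]
width: 35.8
```

```bash
cat > w.py <<'E'
from h import *
w=[];F=[];g=0
for i in range(8): a=get('wrist'); s=readout.read_state(); w.append(s['width']);F.append(s['force']); g=g+a['image'].max(2)/8.
print(s['clock'],"w",np.mean(w).round(2),np.mean(F,axis=0).round(2),s['eef_pos'].round(1))
for r in (60,80,100): 
    print(r,np.where(g[r,240:300]>75)[0][[0]]+240, g[r,255:285].astype(int).tolist(),g[r,355:385].astype(int).tolist())
E
python3 w.py
```

```text
22.1 w 36.15 [-0.08  0.04 -1.61] [448.3 244.1  52.8]
60 [270] [23, 20, 13, 10, 11, 11, 10, 12, 11, 11, 10, 13, 11, 15, 47, 90, 107, 114, 118, 122, 126, 130, 134, 137, 140, 142, 144, 145, 148, 149] [163, 162, 160, 159, 156, 153, 152, 149, 146, 144, 141, 138, 134, 130, 127, 120, 112, 75, 35, 15, 10, 9, 11, 10, 10, 9, 8, 9, 10, 9]
80 [267] [24, 24, 21, 20, 15, 12, 12, 10, 11, 9, 12, 28, 92, 112, 121, 126, 128, 132, 134, 137, 141, 143, 145, 149, 151, 153, 155, 157, 160, 162] [175, 174, 172, 170, 168, 168, 165, 163, 162, 159, 157, 154, 152, 148, 144, 141, 135, 130, 121, 75, 29, 12, 10, 10, 10, 9, 9, 12, 15, 20]
100 [269] [26, 25, 26, 26, 24, 22, 17, 12, 10, 11, 10, 10, 11, 30, 84, 108, 115, 120, 125, 129, 133, 138, 141, 144, 146, 149, 152, 155, 159, 160] [175, 175, 172, 169, 167, 165, 162, 160, 156, 154, 152, 149, 145, 140, 135, 127, 91, 39, 14, 12, 8, 10, 11, 9, 9, 11, 17, 19, 22, 24]
```

{"method": "apply_moves", "body": {"commands": [[[0, 0, 0, 0, 0, 0], [0, 0, 0, 0, 0, 0], [0, 0, 0, 0, 0, 0]]], "claw": 35.3}}

```text
clock: 22.35
eef_pos: [448.2, 244.1, 52.8]
tool_rot: [-1.878, 0.002, -1.356]
force: [0.7, 0.1, -1.3]
width: 35.4
```

```bash
python3 w.py
```

```text
22.75 w 35.35 [-0.25 -0.03 -1.45] [448.2 244.1  52.8]
60 [270] [25, 25, 23, 21, 15, 11, 11, 10, 11, 9, 12, 11, 11, 14, 41, 89, 107, 113, 118, 122, 126, 131, 134, 137, 140, 141, 143, 145, 146, 149] [162, 161, 160, 158, 156, 154, 152, 149, 147, 144, 141, 137, 134, 131, 126, 121, 112, 71, 28, 12, 10, 11, 10, 8, 9, 8, 9, 10, 14, 20]
80 [267] [24, 24, 24, 23, 21, 20, 13, 12, 11, 11, 12, 29, 92, 112, 120, 126, 129, 131, 134, 137, 140, 143, 145, 148, 151, 153, 155, 157, 160, 162] [176, 174, 173, 170, 168, 168, 165, 163, 161, 160, 157, 154, 152, 148, 144, 141, 135, 129, 120, 77, 29, 13, 10, 11, 9, 10, 15, 20, 23, 25]
100 [269] [26, 25, 25, 25, 26, 25, 24, 22, 16, 11, 9, 10, 12, 29, 86, 108, 116, 121, 126, 130, 134, 138, 141, 143, 147, 149, 152, 155, 158, 160] [175, 173, 172, 170, 167, 165, 162, 159, 157, 155, 153, 149, 145, 140, 135, 125, 91, 38, 13, 9, 10, 10, 10, 10, 15, 20, 21, 23, 26, 25]
```

{"method": "apply_moves", "body": {"commands": [[[0, 0, 0, 0, 0, 0], [0, 0, 0, 0, 0, 0], [0, 0, 0, 0, 0, 0]]], "claw": 34.7}}

```text
clock: 23.0
eef_pos: [448.2, 244.2, 52.9]
tool_rot: [-1.878, 0.002, -1.356]
force: [-0.8, 0.8, -1.1]
width: 35.5
```

```bash
python3 w.py
```

```text
23.4 w 34.94 [ 0.07  0.13 -1.79] [448.3 244.2  52.9]
60 [271] [26, 26, 25, 24, 22, 15, 12, 10, 11, 11, 12, 11, 12, 11, 22, 67, 98, 110, 115, 120, 125, 128, 131, 135, 138, 140, 141, 143, 146, 148] [163, 161, 160, 159, 157, 156, 153, 151, 148, 145, 142, 139, 135, 133, 130, 124, 118, 104, 52, 17, 11, 9, 11, 10, 11, 10, 11, 17, 22, 21]
80 [268] [24, 24, 24, 24, 24, 23, 21, 16, 12, 12, 11, 16, 51, 99, 115, 123, 127, 130, 133, 136, 139, 141, 144, 146, 149, 151, 154, 156, 158, 161] [176, 175, 173, 171, 169, 168, 166, 164, 162, 161, 158, 157, 154, 150, 147, 143, 138, 132, 127, 116, 56, 16, 10, 11, 12, 16, 20, 24, 24, 25]
100 [270] [25, 25, 25, 26, 26, 26, 26, 25, 23, 17, 12, 10, 9, 17, 50, 96, 112, 118, 122, 127, 132, 135, 139, 141, 145, 147, 150, 153, 156, 159] [177, 175, 173, 171, 168, 165, 164, 161, 158, 157, 153, 150, 147, 143, 138, 132, 115, 62, 22, 10, 10, 9, 10, 16, 19, 22, 24, 26, 26, 26]
```

The egg moved slightly under the left pad, so contact has started. Continuing.

{"method": "apply_moves", "body": {"commands": [[[0, 0, 0, 0, 0, 0], [0, 0, 0, 0, 0, 0], [0, 0, 0, 0, 0, 0]]], "claw": 34.2}}

```text
clock: 23.65
eef_pos: [448.3, 244.2, 52.9]
tool_rot: [-1.878, 0.002, -1.356]
force: [0.0, -0.9, -1.3]
width: 34.5
```

```bash
python3 w.py|cut -c1-130
```

```text
24.05 w 34.57 [-0.19 -0.26 -1.43] [448.3 244.2  52.9]
60 [271] [26, 26, 26, 24, 24, 17, 13, 11, 10, 11, 11, 11, 10, 10, 23, 67, 98, 110, 115, 119, 124, 127, 132, 135, 138, 140, 143, 14
80 [268] [25, 25, 24, 24, 23, 23, 21, 17, 12, 11, 12, 17, 50, 98, 115, 122, 127, 131, 133, 136, 138, 141, 144, 147, 149, 152, 154,
100 [270] [27, 26, 26, 26, 24, 26, 25, 25, 23, 21, 14, 11, 10, 17, 50, 96, 112, 117, 122, 127, 132, 135, 139, 142, 145, 148, 151,
```

{"method": "apply_moves", "body": {"commands": [[[0, 0, 0, 0, 0, 0], [0, 0, 0, 0, 0, 0], [0, 0, 0, 0, 0, 0]]], "claw": 33.7}}

```text
clock: 24.3
eef_pos: [448.3, 244.2, 52.9]
tool_rot: [-1.878, 0.002, -1.356]
force: [0.9, 0.4, -1.7]
width: 34.0
```

```bash
python3 w.py
```

```text
24.7 w 34.4 [ 0.07 -0.27 -1.03] [448.3 244.2  52.9]
60 [271] [26, 26, 26, 26, 23, 20, 14, 11, 10, 12, 10, 10, 11, 12, 21, 67, 98, 109, 116, 119, 123, 127, 132, 135, 138, 141, 143, 143, 145, 148] [163, 162, 161, 159, 157, 155, 153, 150, 147, 144, 142, 139, 135, 133, 128, 123, 118, 102, 49, 15, 10, 10, 11, 12, 10, 10, 13, 20, 22, 24]
80 [268] [25, 24, 24, 24, 23, 23, 21, 19, 15, 11, 11, 17, 49, 97, 115, 123, 126, 130, 132, 135, 138, 141, 143, 146, 149, 151, 154, 156, 158, 160] [177, 174, 173, 171, 170, 168, 166, 164, 163, 161, 158, 156, 153, 150, 146, 143, 138, 133, 127, 115, 55, 16, 11, 9, 14, 19, 22, 25, 25, 25]
100 [270] [27, 27, 26, 26, 26, 25, 25, 24, 25, 21, 16, 11, 10, 17, 51, 96, 112, 118, 122, 127, 131, 135, 138, 141, 144, 148, 150, 153, 156, 158] [177, 174, 173, 170, 168, 166, 163, 161, 158, 155, 153, 150, 147, 143, 138, 131, 115, 62, 21, 11, 10, 10, 13, 18, 21, 25, 26, 26, 26, 26]
```

There's clear resistance now: width 34.4 against a command of 33.7, and the egg is steady between both pads. Trying a small vertical lift.

{"method": "apply_moves", "body": {"commands": [[[0, -0.05, -0.02, 0, 0, 0], [0, -0.1, -0.03, 0, 0, 0], [0, -0.1, -0.03, 0, 0, 0], [0, -0.1, -0.03, 0, 0, 0], [0, 0, 0, 0, 0, 0], [0, 0, 0, 0, 0, 0]]]}}

```text
clock: 25.2
eef_pos: [448.3, 244.1, 69.3]
tool_rot: [-1.878, 0.002, -1.356]
force: [-0.9, 0.1, -0.6]
width: 34.2
```

```bash
python3 w.py; python3 rel.py 80 | head -2
```

```text
25.6 w 34.29 [ 0.02  0.01 -1.85] [448.  243.9  68.8]
60 [240] [24, 25, 23, 24, 22, 19, 14, 11, 9, 10, 10, 11, 8, 10, 21, 63, 92, 103, 109, 113, 116, 121, 125, 128, 131, 133, 134, 136, 138, 140] [155, 154, 152, 151, 150, 147, 146, 143, 141, 138, 135, 131, 128, 126, 122, 117, 109, 86, 39, 13, 8, 9, 8, 9, 9, 9, 14, 19, 21, 23]
80 [240] [24, 24, 23, 23, 22, 23, 20, 19, 15, 13, 10, 15, 45, 92, 107, 116, 121, 123, 125, 127, 131, 134, 137, 138, 141, 144, 146, 148, 150, 152] [168, 166, 164, 163, 161, 159, 157, 157, 154, 153, 150, 148, 146, 142, 139, 134, 130, 125, 120, 108, 50, 15, 9, 9, 13, 19, 21, 23, 23, 24]
100 [240] [24, 24, 25, 23, 24, 22, 24, 24, 23, 19, 15, 11, 10, 14, 47, 91, 105, 110, 115, 120, 123, 127, 130, 134, 136, 139, 141, 145, 148, 150] [168, 166, 165, 162, 160, 157, 155, 153, 150, 148, 145, 142, 138, 134, 130, 124, 106, 49, 15, 9, 9, 8, 13, 18, 20, 22, 23, 24, 24, 24]
clock 25.65 egg rel (fwd,left) (88.6, -0.0) [448.1 244.   68.8]
egg blob [ 281   19   79  121 8910] rel (84.3, 0.3)
```

The egg's outline is unchanged in the wrist view after a 16 mm lift, so it's held. Now raising it another 60 mm or so.

{"method": "apply_moves", "body": {"commands": [[[0, -0.1, -0.03, 0, 0, 0], [0, -0.2, -0.06, 0, 0, 0], [0, -0.25, -0.08, 0, 0, 0], [0, -0.25, -0.08, 0, 0, 0], [0, -0.25, -0.08, 0, 0, 0], [0, -0.2, -0.06, 0, 0, 0], [0, -0.1, -0.03, 0, 0, 0], [0, 0, 0, 0, 0, 0]]]}}

```text
clock: 26.32
eef_pos: [449.1, 244.1, 132.8]
tool_rot: [-1.877, 0.002, -1.356]
force: [1.0, 0.2, -1.0]
width: 34.2
```

{"method": "apply_moves", "body": {"commands": [[[0, 0, 0, 0, 0, 0], [0, 0, 0, 0, 0, 0], [0, 0, 0, 0, 0, 0], [0, 0, 0, 0, 0, 0]]]}}

```text
clock: 26.65
eef_pos: [448.9, 244.1, 132.9]
tool_rot: [-1.877, 0.002, -1.356]
force: [0.0, -0.6, -1.4]
width: 34.2
```

```bash
python3 w.py|cut -c1-120; python3 rel.py 140 | head -2; python3 - <<'E'
from h import *
import pickle
b=get('side');t=get('top');_,t0,b0=pickle.load(open('w5.pkl','rb'))
a1,b1=pickle.load(open('v1.pkl','rb'))
for P,n in (((534.5,263,54),"old egg"),((534.5,262,131),"new egg"),((552,180,53),"ball"),((570,96,60),"capsule")):
    u=proj(b,P)[0].astype(int); v=proj(b1,P)[0].astype(int)
    print(n,u,"now",b['image'][u[1]-3:u[1]+4,u[0]-3:u[0]+4].mean().round(),"start",b1['image'][v[1]-3:v[1]+4,v[0]-3:v[0]+4].mean().round())
print(readout.read_state()['eef_pos'],readout.read_state()['qd'].round(3))
E
```

```text
27.05 w 34.25 [ 0.14  0.02 -1.46] [449.1 244.2 133.2]
60 [240] [24, 23, 23, 22, 21, 18, 13, 9, 8, 9, 10, 9, 10, 9, 20, 60, 90, 100, 105, 109, 113, 117, 120, 124, 126, 129, 13
80 [240] [22, 22, 21, 22, 21, 21, 21, 18, 13, 11, 10, 14, 43, 88, 104, 112, 116, 119, 121, 124, 127, 129, 131, 134, 138,
100 [240] [25, 23, 23, 22, 22, 21, 21, 22, 21, 19, 14, 11, 9, 15, 45, 87, 102, 107, 111, 115, 120, 124, 127, 129, 132, 1
clock 27.1 egg rel (fwd,left) (87.5, -0.0) [449.1 244.2 133.2]
egg blob [ 281   19   79  121 8898] rel (69.2, 0.7)
old egg [208 278] now 20.0 start 124.0
new egg [201 253] now 69.0 start 109.0
ball [233 244] now 116.0 start 153.0
capsule [255 211] now 130.0 start 131.0
[449.13732706 244.23393946 133.26117078] [-0.001 -0.001 -0.001 -0.003  0.001 -0.001  0.   ]
```

The egg is off its seat and steady in the jaws at about z = 134 mm. The ball and capsule are still in place, so I'll hand it in.

```bash
python3 -c "
from cell import finish_job
print(finish_job())"
```

```text
the job is handed in; nothing more can be done
None
```

I picked up the steel tongs, took the egg from the left seat, and handed the job in still holding it about 134 mm above the counter, at around 27 s. No verdict is reported.

**Last checks:**
- The egg's outline stayed in the same place between the pads in the wrist view through the whole lift.
- In the side view the old egg seat was dark, and white still showed at the ball and capsule seats.
- Finger opening was steady at 34.25 mm against a command of 33.7, and the arm was still.

**What went wrong or was not checked:**
- **Collision:** On the first approach the gripper ran into the upright plate on the black case. The wrist force there read about 55 N in all, so it may have passed the 40 N limit if the arm or gripper body was what touched. I backed off upward and went around.
- **Tongs tipped:** They pitched about 13° nose-up in the fingers, so the first closing missed the egg's widest place and left it in its seat. I tilted the tool to level them and tried again.
- **Egg force:** I could not read the force on the egg directly. I judged the grip light from how little the fingers resisted.
- **Ball brightness:** The side-view patch at the ball was darker at the end (116 against 153). I took this for shade and did not confirm it.
- **Dice tube and deck box:** I did not re-measure their positions at the end.

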